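# Close the pressure infuser: seat the lid and screw its clamp down

### The job

Close up the steel pressure infuser: set its loose lid level into the pot's mouth with the boss upwards, swing the clamp arm right across until it stops in the catch, then turn the black knob clockwise until its screw holds the lid down finger-tight. Feel for it: too loose and it leaks, over-tightened and the gasket is crushed. Leave the cups and the glass where they stand.

Things in the scene. Friction and masses are not known exactly. Their poses are not given: they have to be found in the camera images.
- pot: Steel pot, 109 mm wide at the rim, 110 mm high, fixed to the worktop; origin at the centre of its underside, z up. Mouth 95 mm wide at the rim, 90 mm below. A 13 mm pivot post, 181 mm high, stands 66 mm from the axis on bearing 135 deg in the pot's frame (near left at yaw 0); a dark hook-shaped catch, 176 mm high, stands opposite, 60 to 80 mm from the axis, open to the side the arm comes from.
- pot_mouth (a point): Centre of the mouth, level with the rim, 110 mm above the pot's origin.
- lid: Loose steel lid, 0.22 to 0.35 kg, boss up on the worktop, left or right of the pot. Origin at the centre of its underside, z up. Spigot 85 mm wide, z 0 to 10 mm; flange 103 mm wide, z 10 to 17; round boss in the middle to lift it by, 29 mm wide, z 20 to 39 (38 wide at its foot, z 17). Seated, its flange lies on the rim and its origin is 100 mm above the pot's, on the pot's axis.
- boss_top (a point): Centre of the flat top of the lid's boss, 39 mm above the lid's origin; the screw bears here. Finger-tight is 20 to 50 N on the lid, aim for 35 N: a turning torque 0.1 to 0.25 N m above that of free running. Above 65 N the gasket is crushed.
- yoke (a joint): Clamp arm: level steel bar 20 mm wide, 14 mm thick, 152 to 166 mm above the worktop, on the pivot post. 0 = swung aside, 1.66 rad = stopped in the catch, straight across the mouth; grows as it closes, clockwise from above. Stays where left; about 0.12 N m moves it. It carries the knob's screw 66 mm from the pivot, on the pot's axis when closed.
- yoke_hinge (a point): On the pivot axis, at the bar's mid-height.
- yoke_end (a point): Near the free end of the clamp arm, 126 mm from the pivot, on the bar's centre line at mid-height.
- knob_top (a point): Centre of the top of the black fluted knob, 44 mm wide, 26 mm high, axis vertical, on the clamp arm. Clockwise from above sinks it 20 mm per turn (3.2 mm per rad), with its screw. With lid and arm in place the first 2.9 to 8.2 mm (0.9 to 2.6 rad) are free and take a steady torque of 0.1 to 0.2 N m to turn slowly. It stays where it is left.
- screw: The screw under the knob, with a 17 mm rubber pad on its lower end. How far the pad stands out (0 to 4 mm) is set by a nut and not known: contact must be felt. From contact with the boss on, the force on the lid grows by 100 to 170 N per radian and the turning torque by about 0.005 N m per newton. Origin on the axis, about 152 mm above the worktop when raised.
- dosing_cup: Bystander: plain metal cup, 57 mm wide, 56 mm high, on the other side of the pot from the lid. Origin at the centre of its underside.
- shot_glass: Bystander: small clear glass, 47 mm wide, 58 mm high, far right of the pot. Origin at the centre of its underside.
- espresso_cup_2: Bystander: cream mug with blue inside and one handle, 58 x 87 mm, 55 mm high, near right corner. Origin at the centre of its underside.

How it is judged:
By the outcome, as a careful person would: the job done as asked, in the order asked, and still so for the second after the job is handed in, with the robot touching nothing.
It also fails if it takes over 72 s, if anything falls off the work surface, if the arm or the gripper's body presses on something with over 40 N, if the wrist force passes 120 N, or if a joint passes its speed limit or range.

### The arm

A 7-joint arm with a two-finger parallel gripper is mounted at the origin on a cart in front of the work surface, level with it; the furniture and walls round the work are solid. World frame = base frame: x ahead of the robot, y to its left, z up, the work surface at z = 0. Lengths are in m, angles in rad, forces in N, time in s.
With the tool pointing down it reaches from about 0.425 to 0.925 m from the base axis. Payload 6.8 kg.
Tool frame: the origin (TCP) lies midway between the tips of the shut fingers; the grasp point (between the pads) lies 19 mm behind it; x points along the fingers, z is the direction in which the jaws open and shut, and the axes are right-handed (so a half turn about x gives the same grasp; the last joint's range is limited). The gripper opens to 85 mm and grips with 20 to 120 N. Pads are 22 mm wide; open, the fingers measure 114 mm over their backs; the gripper's body (76 mm by 85 mm) begins 54 mm behind the grasp point. The pads swing forward as they close: fully open they stand 13 mm farther back than shut.
Start: joints at [-1.398, 0.477, 0.022, 1.555, -0.011, 1.109, -0.083], TCP at [0.187, 0.649, 0.231] pointing down, gripper open.
Joint ranges: [-2.96, 2.96], [-0.34, 2.1], [-1.41, 1.46], [0.24, 2.44], [-1.37, 4.51], [0.17, 1.92], [-2.96, 2.96]. Speed limits (rad/s): [2.39, 2.39, 3.14, 3.14, 3.14, 3.14, 3.14].

### API

Orientations are given as a unit quaternion [w, x, y, z].
In Python, from station import bot gives the robot as it stands. The module is installed in compiled form; this text tells all that it offers.
- The arm moves only by the shell command python3 -m jog 'ROWS' [FORCE]. ROWS is text: rows parted by semicolons, each of 7 numbers parted by spaces: the shift along the tool's x, y, z in mm, then the turn, a rotation vector about the tool's x, y, z in units of 6 degrees (1.0 is 6 degrees), then the finger opening in mm, from 0 to 85.4. A call has 1 to 5 rows; each row shifts and turns the commanded pose from where the row before left it, along the tool's axes as they then stand; what a row does not reach is not made up. A row lasts 1/10 s, in which the tool goes at most 50 mm and 8.59 degrees, less where a joint would pass 70% of its speed; a pose out of reach is approached as far as the arm can. A call with a gripper value outside its range is refused whole. The fingers move at their own pace and stop on an object; FORCE is the grip in N (left out, the last holds). Time passes only in rows, so rows that do not move let the fingers close. It gives the time, the measured TCP pose, the force and the opening at its end, in the units of the state.
- bot.get_obs(): the state, without advancing time (a new reading comes with each control period).
- bot.read_camera(name): name is "scene" or "top" or "wrist"; returns (picture, depth): 400x640x3 uint8, red, green, blue; 400x640 float32, m along the optical axis (not along the pixel's ray), 0 where there is no reading.
- bot.calibration(name): a dict with "fx", "fy", "cx", "cy" (pixels), "D" ([k1, k2, p1, p2, k3] as OpenCV has them; the pictures are not rectified), "T" (4x4, takes a point from camera to world coordinates). Camera axes: x right, y up, looking along -z (the intrinsics and any distortion apply to the point x, -y, -z); pixel columns grow to the right and rows downward; lengths in m; the calibration is good to about 2 mm. A picture is of the moment at which its call begins: read the wrist's pose just before it. calibration takes no time and is no camera call; for the wrist camera it gives the pose at the moment of the call.
- bot.hand_in(): hands the job in, once; it reports no verdict.
The state is a dict: "t": time; "q": joint angles; "joint_vel": joint speeds; "joint_torque": joint torques, N m; "eef_pos": TCP position; "tool_rot": TCP orientation; "contact_force": force on the tool from outside, world axes, zero at the start; "torque": the same for the moment, N m; "gripper_width": opening from 0.0 (shut) to 1.0 (fully open).
Only numpy, scipy, OpenCV 4.12 (cv2) and the standard library are available. Lean on these libraries where they do the work, as an engineer would, in place of code of your own. Each camera call takes 0.05 s, during which the arm holds its last target.

## Working session

There is one attempt and no reset: what is moved stays moved. The work goes in short steps, Python scripts to look and compute and a shell command to move; the robot and the scene stay as the last step left them, time stands still between calls to the robot, and variables do not carry over. Pictures are saved under pics/ and viewed, and the job is handed in when it is done.

```bash
ls -la; mkdir -p pics; cat > h.py <<'E'
import numpy as np, cv2
from station import bot
def snap(n,f):
    p,d=bot.read_camera(n); c=bot.calibration(n)
    cv2.imwrite('pics/'+f+'.png',p[:,:,::-1]); np.savez('pics/'+f+'.npz',p=p,d=d,T=c['T'],K=[c['fx'],c['fy'],c['cx'],c['cy']],D=c['D']); return p,d,c
class V:
    def __init__(s,f):
        z=np.load('pics/'+f+'.npz'); s.p=z['p'];s.d=z['d'];s.T=z['T'];fx,fy,cx,cy=z['K'];s.K=np.array([[fx,0,cx],[0,fy,cy],[0,0,1.]]);s.D=z['D']
    def rays(s,uv):
        q=cv2.undistortPoints(np.asarray(uv,float).reshape(-1,1,2),s.K,s.D).reshape(-1,2)
        return np.c_[q[:,0],-q[:,1],-np.ones(len(q))]
    def plane(s,uv,z):
        r=s.rays(uv)@s.T[:3,:3].T; o=s.T[:3,3]; return o+r*((z-o[2])/r[:,2])[:,None]
    def pts(s,uv):
        uv=np.asarray(uv,int).reshape(-1,2); d=s.d[uv[:,1],uv[:,0]]; return (s.rays(uv)*d[:,None])@s.T[:3,:3].T+s.T[:3,3]
    def cloud(s):
        v,u=np.nonzero(s.d>0); uv=np.c_[u,v]; return uv,s.pts(uv),s.p[v,u]
E
python3 - <<'E'
from h import *
o=bot.get_obs()
for k,v in o.items(): print(k,np.round(v,3))
for n in ['scene','top','wrist']:
    p,d,c=snap(n,n+'0'); print(n,np.round(c['T'],3).tolist(),c['fx'],c['D'],(d>0).mean())
E
```

```text
total 12
drwxr-xr-x  3 agent agent 4096 Dec  6 22:13 .
drwxr-xr-x 23 root  root  4096 Dec  6 22:13 ..
drwxr-xr-x  2 agent agent 4096 Dec  6 22:13 pics
t 0.0
q [-1.398  0.478  0.022  1.556 -0.012  1.109 -0.083]
joint_vel [ 0.001 -0.    -0.001 -0.001  0.002 -0.    -0.   ]
joint_torque [-1.0000e-03 -5.9645e+01  1.6070e+00 -2.8120e+01  1.2000e-02  9.0000e-03
  0.0000e+00]
eef_pos [0.187 0.648 0.23 ]
tool_rot [ 0.565 -0.426  0.566  0.425]
contact_force [-0.079 -0.867  0.462]
torque [-0.004 -0.007  0.038]
gripper_width 1.002
scene [[0.71, 0.405, -0.577, -0.208], [-0.704, 0.386, -0.595, -0.822], [-0.018, 0.829, 0.56, 0.84], [0.0, 0.0, 0.0, 1.0]] 459.3052982595911 [-0.10111144  0.          0.          0.          0.        ] 0.88914453125
top [[0.087, 0.778, -0.622, -0.533], [-0.996, 0.057, -0.068, -0.177], [-0.017, 0.626, 0.78, 1.453], [0.0, 0.0, 0.0, 1.0]] 488.370038200268 [0.02739679 0.         0.         0.         0.        ] 0.28565625
wrist [[0.276, -0.913, -0.3, 0.11], [0.961, 0.262, 0.088, 0.671], [-0.002, -0.312, 0.95, 0.372], [0.0, 0.0, 0.0, 1.0]] 316.2554204586305 [-0.05520743  0.          0.          0.          0.        ] 0.99594140625
```

View pics/scene0.png

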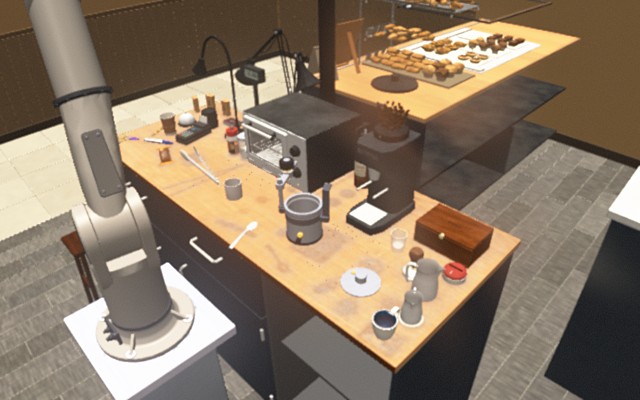

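View pics/top0.png

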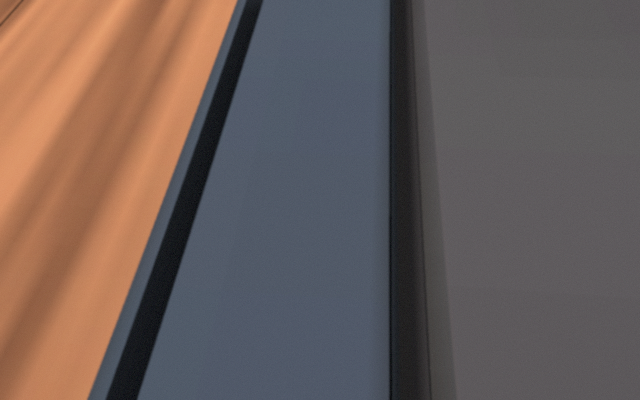

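View pics/wrist0.png

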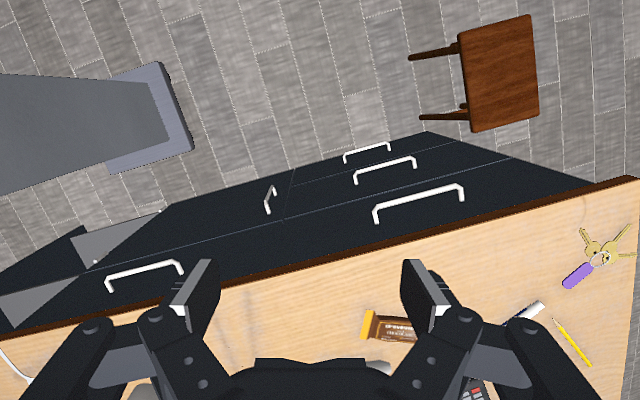

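The scene view shows the pot at about (304,215), the lid at (360,282), the metal cup at (233,189), the glass at (398,240) and the mug at (384,322). The arm blocks the top view. I'll measure the pot and lid from the scene depth.

```bash
python3 - <<'E'
from h import *
v=V('scene0')
c=v.p[140:350,200:440]; cv2.imwrite('pics/crop0.png',cv2.resize(c[:,:,::-1],(800,700),interpolation=cv2.INTER_CUBIC)[:600])
for n,uv in dict(potrim=(304,205),lidboss=(361,277),lid=(350,288),cup=(233,182),glass=(398,235),mug=(384,322),knob=(287,163),post=(281,190),catch=(326,187),tab=(440,290)).items(): print(n,np.round(v.pts([uv]),3), v.p[uv[1],uv[0]])
uv,P,C=v.cloud()
# table band heights in region
m=(P[:,0]>.3)&(P[:,0]<1)&(P[:,1]<.4)&(P[:,1]>-.5)&(P[:,2]>.12)&(P[:,2]<.25)
for z in np.arange(.1,.22,.01):
    k=m&(abs(P[:,2]-z)<.005); print(round(z,2),k.sum(), np.round(np.median(P[k],0),3) if k.sum() else '')
E
```

```text
potrim [[0.533 0.009 0.07 ]] [133 123 118]
lidboss [[ 0.447 -0.289  0.037]] [238 237 242]
lid [[ 0.416 -0.281  0.015]] [239 238 243]
cup [[0.491 0.312 0.04 ]] [163 147 134]
glass [[ 0.648 -0.252  0.035]] [232 199 160]
mug [[ 0.386 -0.413  0.019]] [75 81 99]
knob [[0.514 0.052 0.203]] [69 57 52]
post [[0.466 0.028 0.146]] [129 113 104]
catch [[ 0.531 -0.085  0.175]] [132 125 133]
tab [[ 0.581 -0.44  -0.001]] [242 202 154]
0.1 0 
0.11 0 
0.12 156 [0.723 0.098 0.123]
0.13 348 [0.721 0.099 0.13 ]
0.14 352 [0.723 0.099 0.139]
0.15 388 [0.72  0.098 0.15 ]
0.16 453 [0.677 0.082 0.16 ]
0.17 471 [0.672 0.064 0.17 ]
0.18 426 [0.675 0.1   0.18 ]
0.19 467 [0.634 0.102 0.19 ]
0.2 668 [0.631 0.101 0.2  ]
0.21 645 [0.661 0.101 0.21 ]
```

View pics/crop0.png

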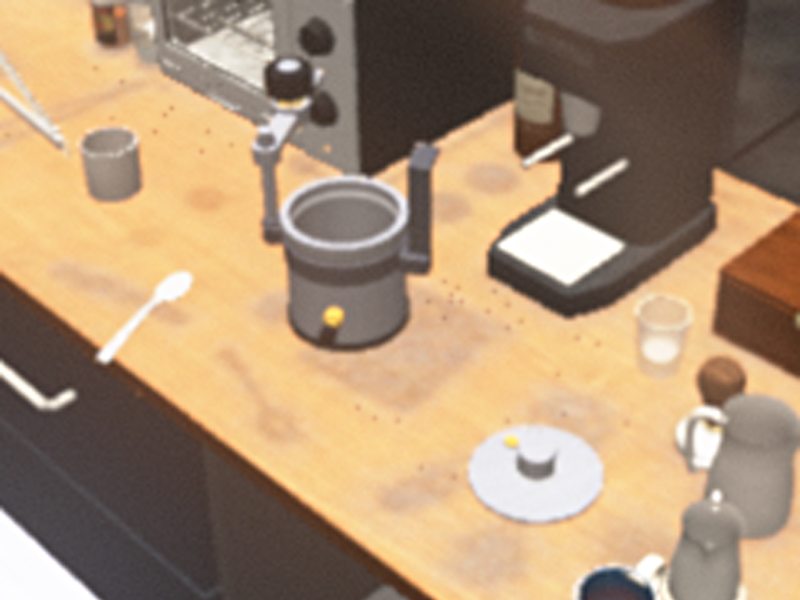

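```bash
cat >> h.py <<'E'
from scipy.spatial.transform import Rotation as Ro
def tool():
    o=bot.get_obs(); w,x,y,z=o['tool_rot']; return np.array(o['eef_pos']),Ro.from_quat([x,y,z,w]),o
def go(p,zyaw=None,R2=None):
    """print total shift(mm) in tool axes & turn (units 6deg) to reach p with tool down, jaw axis z at world yaw zyaw(deg)"""
    P,R,o=tool()
    if zyaw is not None:
        a=np.radians(zyaw); zx=np.array([np.cos(a),np.sin(a),0]); X=np.array([0,0,-1.]); 
        best=None
        for s in (1,-1):
            Z=zx*s; Y=np.cross(Z,X); R2=Ro.from_matrix(np.c_[X,Y,Z]); rv=(R.inv()*R2).as_rotvec()
            if best is None or np.linalg.norm(rv)<np.linalg.norm(best): best=rv
        rv=best
    elif R2 is not None: rv=(R.inv()*R2).as_rotvec()
    else: rv=np.zeros(3)
    d=R.inv().apply(np.asarray(p)-P)*1000
    print('shift now-frame mm',np.round(d,1),'turn u',np.round(np.degrees(rv)/6,2))
    return d,rv
def st():
    P,R,o=tool(); M=R.as_matrix()
    print('t',round(o['t'],2),'P',np.round(P,4),'F',np.round(o['contact_force'],1),'M',np.round(o['torque'],3),'w',round(o['gripper_width']*85.4,1),'q',np.round(o['q'],2))
    print('x',np.round(M[:,0],3),'y',np.round(M[:,1],3),'z',np.round(M[:,2],3),'zyaw',round(np.degrees(np.arctan2(M[1,2],M[0,2])),1))
E
python3 - <<'E'
from h import *
st(); c=bot.calibration('wrist'); P,R,o=tool(); print('cam in tool',np.round(R.inv().apply(c['T'][:3,3]-P),3), np.round(R.inv().as_matrix()@c['T'][:3,:3],2).tolist())
v=V('scene0')
hsv=cv2.cvtColor(v.p,cv2.COLOR_RGB2HSV)
m=((hsv[:,:,1]<45)&(hsv[:,:,2]>150)).astype(np.uint8); mm=np.zeros_like(m); mm[262:302,335:388]=m[262:302,335:388]
cs,_=cv2.findContours(mm,cv2.RETR_EXTERNAL,cv2.CHAIN_APPROX_NONE); c=max(cs,key=cv2.contourArea); print(cv2.contourArea(c),cv2.boundingRect(c))
w=v.plane(c.reshape(-1,2),.015)[:,:2]; (cx,cy),r=cv2.minEnclosingCircle(w.astype(np.float32)); print('lid',cx,cy,r, cv2.fitEllipse((w*1000).astype(np.float32)))
uv,P,C=v.cloud()
def reg(x0,x1,y0,y1,z0,z1):
    k=(P[:,0]>x0)&(P[:,0]<x1)&(P[:,1]>y0)&(P[:,1]<y1)&(P[:,2]>z0)&(P[:,2]<z1); return P[k]
rim=reg(.43,.58,-.1,.02,.105,.116); print('rim',len(rim),rim[:,:2].min(0),rim[:,:2].max(0)); print(cv2.minEnclosingCircle(rim[:,:2].astype(np.float32)))
print('post',np.median(reg(.44,.5,0,.06,.115,.15),0)); print('catch',np.median(reg(.50,.57,-.12,-.06,.12,.17),0))
k=reg(.47,.57,.02,.1,.17,.25); print('knob',len(k),k.min(0),k.max(0),np.median(k,0)); print('bar',np.round(np.median(reg(.44,.6,0,.15,.15,.168),0),3))
E
```

```text
t 0.15 P [0.1869 0.6481 0.2306] F [-0.3  0.  -0.5] M [-0.007  0.013  0.01 ] w 85.9 q [-1.4   0.48  0.02  1.56 -0.01  1.11 -0.08]
x [-0.    -0.001 -1.   ] y [-0.961  0.277 -0.   ] z [ 0.277  0.961 -0.001] zyaw 73.9
cam in tool [-0.142  0.08   0.   ] [[0.0, 0.31, -0.95], [0.0, 0.95, 0.31], [1.0, -0.0, -0.0]]
882.0 (340, 268, 41, 29)
lid 0.45194095373153687 -0.2836485207080841 0.05255282297730446 ((451.7750244140625, -283.371826171875), (101.30776977539062, 101.75981140136719), 122.632568359375)
rim 204 [ 0.44578796 -0.09991093] [0.55258777 0.01933933]
((0.49935293197631836, -0.03939029946923256), 0.06671619415283203)
post [0.46455128 0.02967503 0.13250105]
catch [ 0.52098931 -0.09299326  0.14614045]
knob 206 [0.4700178  0.02928036 0.17002121] [0.5442055  0.0891258  0.20712054] [0.51700338 0.0587594  0.19807592]
bar [0.497 0.046 0.163]
```

```bash
python3 - <<'E'
from h import *
go([.5,.3,.35],90); go([.47,-.1,.35],90)
E
```

```text
shift now-frame mm [-119.1 -397.3 -247.9] turn u [-2.68 -0.01 -0.  ]
shift now-frame mm [-118.5 -479.3 -640.6] turn u [-2.68 -0.01 -0.  ]
```

```bash
python3 -m jog '-15 -40 -24 0 0 0 85; -15 -40 -24 0 0 0 85; -15 -40 -24 0 0 0 85; -15 -40 -24 0 0 0 85; -15 -40 -24 0 0 0 85'; python3 -m jog '-12 -40 -24 0 0 0 85; -12 -40 -24 0 0 0 85; -12 -40 -24 0 0 0 85; -12 -40 -24 0 0 0 85; 0 -40 -24 0 0 0 85'; python3 - <<'E'
from h import *
st();go([.5,.3,.35],90); go([.47,-.1,.35],90)
E
```

```text
t: 0.65
eef_pos: [0.347, 0.4761, 0.3067]
tool_rot: [0.565, -0.425, 0.565, 0.425]
contact_force: [0.9, 0.4, -0.2]
gripper_width: 1.0
t: 1.15
eef_pos: [0.5065, 0.3059, 0.3562]
tool_rot: [0.566, -0.425, 0.564, 0.425]
contact_force: [0.3, 0.4, -0.2]
gripper_width: 0.992
t 1.15 P [0.5065 0.3059 0.3562] F [ 0.3  0.4 -0.2] M [ 0.015 -0.041 -0.017] w 84.7 q [-0.83  0.25  0.22  1.61 -0.06  1.29  0.69]
x [ 0.002  0.002 -1.   ] y [-0.961  0.277 -0.002] z [0.277 0.961 0.003] zyaw 73.9
shift now-frame mm [ 6.1  4.6 -7.5] turn u [-2.68  0.02  0.02]
shift now-frame mm [   5.3  -77.4 -400.1] turn u [-2.68  0.02  0.02]
```

```bash
python3 -m jog '0 0 -45 -1.3 0 0 85; 0 -10 -46 -1.38 0 0 85; 0 0 -48 0 0 0 85; 0 0 -48 0 0 0 85; 0 0 -48 0 0 0 85';  python3 - <<'E'
from h import *
st();go([.47,-.03,.35],90)
E
```

```text
t: 1.65
eef_pos: [0.4951, 0.0709, 0.3542]
tool_rot: [0.5, -0.5, 0.5, 0.5]
contact_force: [0.6, -0.2, 0.2]
gripper_width: 0.996
t 1.65 P [0.4951 0.0709 0.3542] F [ 0.6 -0.2  0.2] M [-0.02  -0.043 -0.027] w 85.1 q [-0.57  0.08  0.33  1.82 -0.03  1.25  1.33]
x [-0.  0. -1.] y [-1.  0.  0.] z [0. 1. 0.] zyaw 90.0
shift now-frame mm [   4.2   25.1 -100.9] turn u [-0.  0. -0.]
```

```bash
python3 -m jog '0 12 -48 0 0 0 85; 4 13 -48 0 0 0 85; 0 0 -5 0 0 0 85; 0 0 0 0 0 0 85';  python3 - <<'E'
from h import *
st();snap('wrist','w1')
E
```

```text
t: 2.05
eef_pos: [0.4702, -0.0296, 0.3504]
tool_rot: [0.501, -0.499, 0.501, 0.499]
contact_force: [-0.2, 0.3, 0.5]
gripper_width: 0.993
t 2.05 P [ 0.4702 -0.0296  0.3504] F [-0.2  0.3  0.5] M [ 0.023 -0.001  0.041] w 84.8 q [-0.47  0.02  0.41  1.88 -0.01  1.24  1.51]
x [ 0.     0.001 -1.   ] y [-1.     0.004 -0.   ] z [0.004 1.    0.001] zyaw 89.8
```

View pics/w1.png

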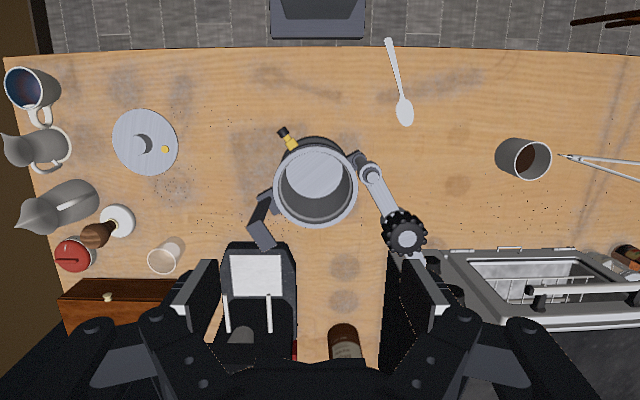

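The wrist view shows the pot rim centred at about (316,186), the lid at (146,140), the post top at (369,172), the knob at (405,235) and the catch at (262,222).

```bash
python3 - <<'E'
from h import *
v=V('w1')
cv2.imwrite('pics/w1c.png',cv2.resize(v.p[130:270,230:440,::-1],None,fx=3.8,fy=3.8,interpolation=cv2.INTER_CUBIC))
# lid
hsv=cv2.cvtColor(v.p,cv2.COLOR_RGB2HSV)
m=((hsv[:,:,1]<40)&(hsv[:,:,2]>110)).astype(np.uint8)
mm=np.zeros_like(m); mm[100:182,105:186]=m[100:182,105:186]
c=max(cv2.findContours(mm,cv2.RETR_EXTERNAL,cv2.CHAIN_APPROX_NONE)[0],key=cv2.contourArea)
w=v.plane(c.reshape(-1,2),.016)[:,:2]*1000; print('lid',cv2.boundingRect(c),cv2.fitEllipse(w.astype(np.float32)),cv2.minEnclosingCircle(w.astype(np.float32)))
uv,P,C=v.cloud()
k=(P[:,2]>.1075)&(P[:,2]<.114)&(abs(P[:,0]-.5)<.08)&(abs(P[:,1]+.03)<.08); print('rim pts',k.sum(),np.median(P[k],0))
def circ(A):
    s=np.linalg.lstsq(np.c_[2*A,np.ones(len(A))],(A**2).sum(1),rcond=None)[0]; return s[:2],np.sqrt(s[2]+s[:2]@s[:2])
from scipy.optimize import least_squares
A=P[k][:,:2]; r=least_squares(lambda s:np.hypot(*(A-s).T)-.051,[.5,-.03],loss='soft_l1',f_scale=.003).x; print('rim ctr depth',r, np.percentile(np.hypot(*(A-r).T),[2,50,98]))
k=(P[:,2]>.172)&(P[:,2]<.186)&(abs(P[:,0]-.46)<.04)&(abs(P[:,1]-.03)<.04); print('posttop',k.sum(),P[k].mean(0))
k=(P[:,2]>.190)&(P[:,2]<.23)&(abs(P[:,0]-.52)<.05)&(abs(P[:,1]-.06)<.05); B=P[k]; print('knob',k.sum(),B.mean(0),np.percentile(B[:,2],[5,50,95]),(B.min(0)+B.max(0))/2)
k=(P[:,2]>.03)&(P[:,2]<.045)&(abs(P[:,0]-.45)<.04)&(abs(P[:,1]+.28)<.04); print('boss',k.sum(),P[k].mean(0),P[k].min(0),P[k].max(0))
k=(P[:,2]>.165)&(P[:,2]<.18)&(abs(P[:,0]-.53)<.04)&(abs(P[:,1]+.09)<.04); print('catch',k.sum(),P[k].mean(0))
k=(P[:,2]>.06)&(P[:,2]<.35)&(abs(P[:,1]-.12)<.06)&(P[:,0]>.56); print('oven minx',np.percentile(P[k],1,axis=0),P[k].max(0))
E
```

```text
lid (112, 108, 67, 68) ((455.9964294433594, -278.9302673339844), (100.80902099609375, 101.22502899169922), 165.2101287841797) ((456.1441650390625, -278.5074157714844), 51.721580505371094)
rim pts 1240 [ 0.49754337 -0.02233607  0.10881459]
rim ctr depth [ 0.50173854 -0.02106293] [0.04749451 0.05084562 0.06347707]
posttop 144 [0.46811433 0.03560438 0.17880948]
knob 1389 [0.52323407 0.06811111 0.20275043] [0.19431368 0.20384729 0.20532903] [0.52572904 0.06975115 0.198329  ]
boss 339 [ 0.45580481 -0.278449    0.03723666] [ 0.44245061 -0.29520982  0.03001546] [ 0.46969123 -0.26530167  0.0403239 ]
catch 599 [ 0.53514743 -0.08149706  0.17427343]
oven minx [0.56592422 0.09312401 0.06139455] [0.8531914  0.17997579 0.22232214]
```

View pics/w1c.png

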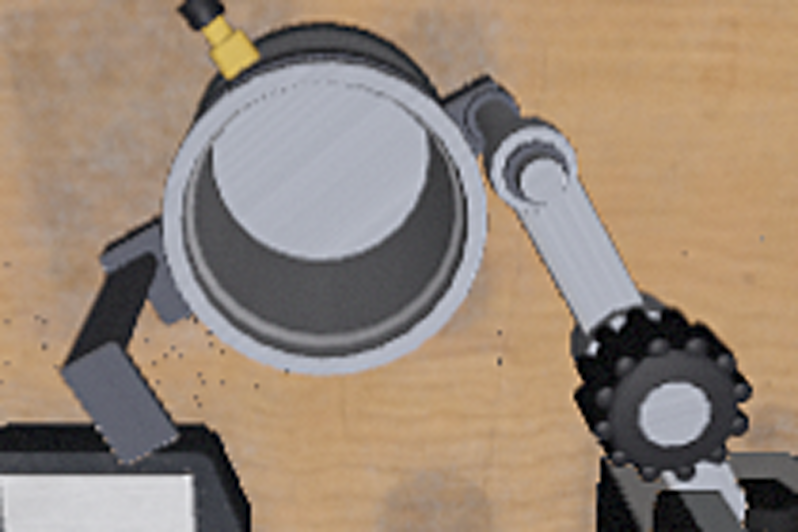

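```bash
python3 -m jog '20 5 -45 0 0 0 85; 20 5 -45 0 0 0 85; 35 7 -35 0 0 0 85; 35 7 -35 0 0 0 85; 35 7 -35 0 0 0 85';python3 -m jog '20 2 -25 0 0 0 85; 20 2 -25 0 0 0 85; 15 0 -4 0 0 0 85; 0 0 0 0 0 0 85';  python3 - <<'E'
from h import *
st();snap('wrist','w2')
E
```

```text
t: 2.6
eef_pos: [0.4407, -0.2224, 0.2041]
tool_rot: [-0.499, 0.501, -0.499, -0.501]
contact_force: [1.2, 0.7, 0.6]
gripper_width: 0.997
t: 3.0
eef_pos: [0.4353, -0.2755, 0.1481]
tool_rot: [0.499, -0.499, 0.5, 0.502]
contact_force: [0.1, 0.4, 0.6]
gripper_width: 0.999
t 3.0 P [ 0.4353 -0.2755  0.1481] F [0.1 0.4 0.6] M [ 0.047  0.022 -0.039] w 85.3 q [-0.02  0.36  0.57  2.04 -0.26  0.82  2.28]
x [-0.004  0.002 -1.   ] y [-1.    -0.001  0.004] z [-0.001  1.     0.002] zyaw 90.1
```

View pics/w2.png

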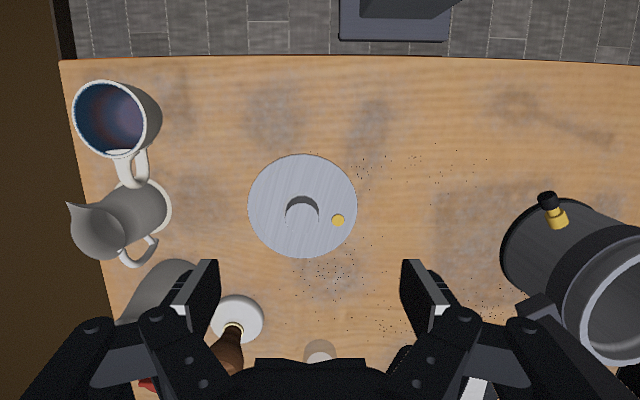

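The lid's flange is centred at about (302,206) and its boss at (302,210). The pot is at the right edge.

```bash
python3 - <<'E'
from h import *
v=V('w2'); print(np.round(v.T,3).tolist(), v.K[0,2],v.K[1,2])
hsv=cv2.cvtColor(v.p,cv2.COLOR_RGB2HSV)
m=((hsv[:,:,1]<45)&(hsv[:,:,2]>100)).astype(np.uint8)
mm=np.zeros_like(m); mm[148:262,240:362]=m[148:262,240:362]
c=max(cv2.findContours(mm,cv2.RETR_EXTERNAL,cv2.CHAIN_APPROX_NONE)[0],key=cv2.contourArea)
w=v.plane(c.reshape(-1,2),.0165)[:,:2]*1000; print('lid',cv2.boundingRect(c),cv2.fitEllipse(w.astype(np.float32)),cv2.minEnclosingCircle(w.astype(np.float32)))
uv,P,C=v.cloud()
k=(P[:,2]>.036)&(P[:,2]<.043)&(abs(P[:,0]-.455)<.04)&(abs(P[:,1]+.28)<.04); print('boss',k.sum(),P[k].mean(0),(P[k].min(0)+P[k].max(0))/2,np.ptp(P[k],axis=0))
k=(P[:,2]>.012)&(P[:,2]<.022)&(abs(P[:,0]-.455)<.07)&(abs(P[:,1]+.28)<.07); print('flange z',np.median(P[k,2]),(P[k].min(0)+P[k].max(0))/2)
k=(abs(P[:,2])<.01)&(abs(P[:,0]-.455)<.1)&(abs(P[:,1]+.25)<.15); print('table',np.median(P[k,2]))
# finger inner edges in tool frame: points near fingers
Pt,R,o=tool(); Q=R.inv().apply(P-Pt); k=(abs(Q[:,0]+.02)<.03)&(abs(Q[:,1])<.03)
for s in (1,-1):
    B=Q[k&(Q[:,2]*s>0)&(abs(Q[:,2])<.08)]; print('finger',s,len(B),np.round(B.min(0),3),np.round(B.max(0),3)) if len(B) else 0
E
```

```text
[[-0.003, -0.951, -0.31, 0.357], [1.0, -0.002, -0.002, -0.275], [0.001, -0.31, 0.951, 0.291], [0.0, 0.0, 0.0, 1.0]] 309.67660243020384 199.79670713596767
lid (247, 154, 111, 105) ((454.8552551269531, -281.94329833984375), (100.87275695800781, 101.38583374023438), 100.6634292602539) ((454.9922790527344, -282.1858825683594), 51.243125915527344)
boss 842 [ 0.45457467 -0.28210813  0.03911947] [ 0.45520328 -0.28195209  0.03885451] [0.02864788 0.02833432 0.00550679]
flange z 0.016834463119889398 [ 0.45530792 -0.28196524  0.01704972]
table 0.00023123879866407404
finger 1 2697 [-0.05  -0.012  0.042] [-0.012  0.012  0.057]
finger -1 2711 [-0.05  -0.012 -0.056] [-0.012  0.012 -0.042]
```

```bash
python3 -m jog '30 -10 -3 0 0 0 60; 30 -10 -3.5 0 0 0 60; 30 0 0 0 0 0 60; 20 0 0 0 0 0 60; 10 0 0 0 0 0 60' 60;  python3 - <<'E'
from h import *
st();go([.4549,-.282,.0205],90)
E
```

```text
t: 3.55
eef_pos: [0.4566, -0.2811, 0.0295]
tool_rot: [0.5, -0.5, 0.499, 0.501]
contact_force: [-0.5, 0.5, 0.9]
gripper_width: 0.702
t 3.55 P [ 0.4566 -0.2811  0.0295] F [-0.5  0.5  0.9] M [0.038 0.023 0.037] w 60.0 q [ 0.1   0.58  0.44  2.06 -0.43  0.6   2.41]
x [-0.     0.002 -1.   ] y [-1.    -0.003  0.   ] z [-0.003  1.     0.002] zyaw 90.2
shift now-frame mm [ 9.   1.7 -0.9] turn u [ 0.03  0.02 -0.  ]
```

```bash
python3 -m jog '8 1.5 -1 0 0 0 60; 0 0 0 0 0 0 40; 0 0 0 0 0 0 27; 0 0 0 0 0 0 20; 0 0 0 0 0 0 20' 60;  python3 -m jog '0 0 0 0 0 0 15; 0 0 0 0 0 0 15' 60; python3 - <<'E'
from h import *
st()
E
```

```text
t: 4.05
eef_pos: [0.4549, -0.2845, 0.0236]
tool_rot: [0.5, -0.5, 0.5, 0.5]
contact_force: [-1.4, 0.9, 6.3]
gripper_width: 0.317
t: 4.25
eef_pos: [0.4548, -0.2846, 0.0236]
tool_rot: [0.501, -0.5, 0.5, 0.5]
contact_force: [-1.4, 2.3, 6.6]
gripper_width: 0.315
t 4.25 P [ 0.4548 -0.2846  0.0236] F [-1.4  2.3  6.6] M [0.426 0.276 0.012] w 26.9 q [ 0.11  0.59  0.43  2.06 -0.44  0.58  2.42]
x [ 0.002  0.    -1.   ] y [-1.     0.    -0.002] z [0. 1. 0.] zyaw 90.0
```

```bash
python3 - <<'E'
from h import *
snap('wrist','w3')
v=V('w3');uv,P,C=v.cloud()
Pt,R,o=tool(); Q=R.inv().apply(P-Pt); k=(abs(Q[:,0]+.02)<.03)&(abs(Q[:,1])<.03)
for s in (1,-1):
    B=Q[k&(Q[:,2]*s>.012)&(abs(Q[:,2])<.08)&(P[:,2]>.022)]; print('finger',s,len(B),np.round(np.percentile(B,[1,99],axis=0),3))
k=(P[:,2]>.012)&(P[:,2]<.022)&(abs(P[:,0]-.455)<.07)&(abs(P[:,1]+.28)<.07); print('flange z',np.median(P[k,2]),(P[k].min(0)+P[k].max(0))/2)
cv2.imwrite('pics/w3c.png',cv2.resize(v.p[180:380,200:420,::-1],None,fx=3,fy=3))
E
```

```text
finger 1 2903 [[-0.05  -0.01   0.012]
 [-0.004  0.013  0.044]]
finger -1 2838 [[-0.05  -0.01  -0.043]
 [-0.003  0.013 -0.012]]
flange z 0.015614975053311664 [ 0.454382   -0.28400128  0.01700801]
```

View pics/w3c.png

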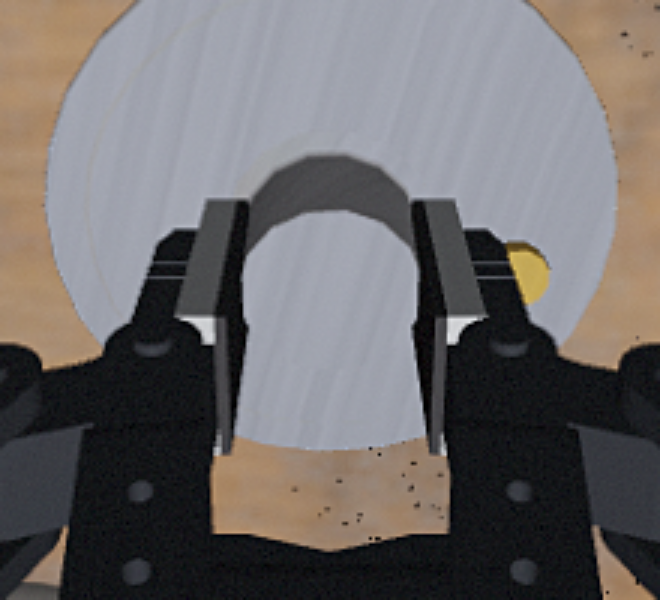

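The boss is centred between the pads, and the lid is still level. I'll lift it.

```bash
python3 -m jog '-3 0 0 0 0 0 15; -8 0 0 0 0 0 15; -20 0 0 0 0 0 15; -40 0 0 0 0 0 15; -45 0 0 0 0 0 15' 70;  python3 -m jog '-45 0 0 0 0 0 15; -30 0 0 0 0 0 15; -10 0 0 0 0 0 15' 70; python3 - <<'E'
from h import *
st(); snap('wrist','w4'); v=V('w4'); uv,P,C=v.cloud(); Pt,R,o=tool(); Q=R.inv().apply(P-Pt)
# flange plane in tool frame
k=(Q[:,0]>-.005)&(Q[:,0]<.03)&(np.hypot(Q[:,1],Q[:,2])<.06); A=Q[k]; med=np.median(A[:,0]);A=A[abs(A[:,0]-med)<.004]
s=np.linalg.lstsq(np.c_[A[:,1:],np.ones(len(A))],A[:,0],rcond=None)[0]; print('flange plane tilt deg',np.degrees(s[:2]),'x0 mm',s[2]*1000,len(A)); print((A.min(0)+A.max(0))/2)
go([.40,-.03,.30],90);
E
```

```text
t: 4.8
eef_pos: [0.4529, -0.2842, 0.1391]
tool_rot: [0.5, -0.499, 0.501, 0.501]
contact_force: [1.4, 0.0, -1.7]
gripper_width: 0.311
t: 5.1
eef_pos: [0.4553, -0.2857, 0.227]
tool_rot: [-0.501, 0.502, -0.499, -0.498]
contact_force: [1.0, -0.1, -1.9]
gripper_width: 0.315
t 5.1 P [ 0.4553 -0.2857  0.227 ] F [ 1.  -0.1 -1.9] M [-0.013 -0.024 -0.069] w 26.9 q [-0.07  0.28  0.63  1.93 -0.2   0.99  2.22]
x [ 0.006 -0.002 -1.   ] y [-1.     0.001 -0.006] z [ 0.001  1.    -0.002] zyaw 90.0
flange plane tilt deg [ 0.33984912 -0.01033428] x0 mm 8.123198287931878 17571
[0.00803938 0.00063887 0.00050933]
shift now-frame mm [-74.   55.  255.3] turn u [-0.   -0.01  0.05]
```

View pics/w4.png

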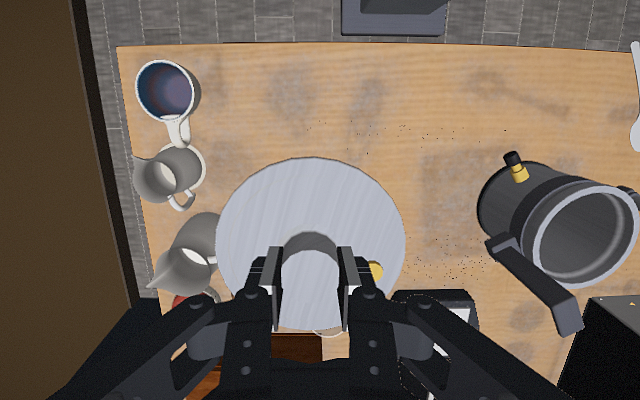

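The lid is gripped level: 0.3 deg tilt, flange top 8.1 mm below the TCP. Next is a closer look at the pot mouth from the side.

```bash
python3 -m jog '-10 -10 30 0 0 0 15; -10 -10 40 0 0 0 15; -10 -10 35 0 0 0 15; -3 -5 15 0 0 0 15; 0 0 0 0 0 0 15' 70; python3 -m jog '0 0 0 0 0 0 15'; python3 - <<'E'
from h import *
st(); snap('wrist','w5'); v=V('w5'); uv,P,C=v.cloud()
k=(P[:,2]>.106)&(P[:,2]<.114)&(abs(P[:,0]-.5)<.07)&(abs(P[:,1]+.02)<.07); A=P[k][:,:2]
from scipy.optimize import least_squares
r=least_squares(lambda s:np.hypot(*(A-s).T)-.051,[.5,-.03],loss='soft_l1',f_scale=.002).x; print('rim ctr',k.sum(),r,np.median(P[k,2]),np.percentile(np.hypot(*(A-r).T),[2,50,98]))
k=(P[:,2]>.178)&(P[:,2]<.186)&(abs(P[:,0]-.465)<.03)&(abs(P[:,1]-.03)<.03); print('post',k.sum(),P[k].mean(0) if k.sum() else 0)
snap('top','t5')
E
```

```text
t: 5.65
eef_pos: [0.4895, -0.1611, 0.2549]
tool_rot: [0.499, -0.501, 0.499, 0.502]
contact_force: [0.6, -0.1, -2.7]
gripper_width: 0.309
t: 5.75
eef_pos: [0.4881, -0.1646, 0.2549]
tool_rot: [0.499, -0.499, 0.501, 0.501]
contact_force: [0.6, -0.8, -1.2]
gripper_width: 0.309
t 5.75 P [ 0.4881 -0.1646  0.2549] F [ 0.6 -0.8 -1.2] M [-0.012  0.05   0.024] w 26.4 q [-0.3   0.2   0.59  1.93 -0.13  1.04  1.92]
x [-0.003 -0.    -1.   ] y [-1.    -0.     0.003] z [-0.  1. -0.] zyaw 90.0
rim ctr 2460 [ 0.50132134 -0.02414912] 0.10882923641240397 [0.04704428 0.05063053 0.06122808]
post 234 [0.46888089 0.03259655 0.17985323]
```

View pics/w5.png

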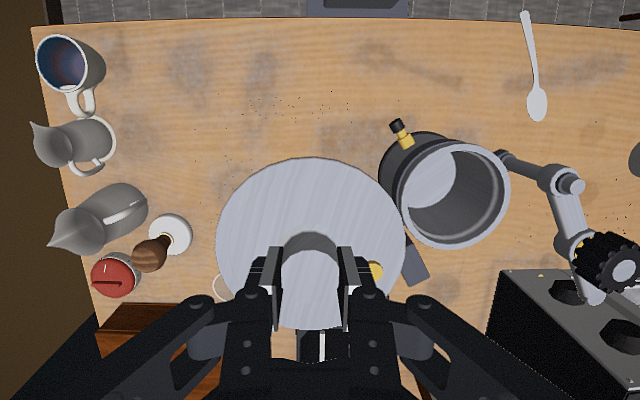

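View pics/t5.png

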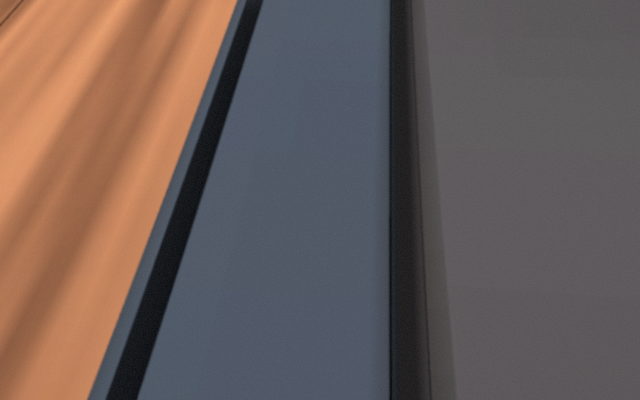

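The top camera is blocked for good. The side view puts the rim centre at about (0.501,-0.024). I'll hover the lid over the mouth, then compare the lid and rim together in the scene view.

```bash
python3 -m jog '0 -4 35 0 0 0 15; 0 -4 40 0 0 0 15; 0 -4 40 0 0 0 15; 15 -2 20 0 0 0 15; 30 0 5 0 0 0 15' 70; python3 -m jog '30 0 0 0 0 0 15; 15 0 0 0 0 0 15; 10 0 0 0 0 0 15; 0 0 0 0 0 0 15; 0 0 0 0 0 0 15'; python3 - <<'E'
from h import *
st(); snap('scene','s6'); st(); v=V('s6')
cv2.imwrite('pics/s6c.png',cv2.resize(v.p[140:260,250:370,::-1],None,fx=5,fy=5,interpolation=cv2.INTER_CUBIC))
E
```

```text
t: 6.35
eef_pos: [0.505, -0.0225, 0.212]
tool_rot: [-0.501, 0.501, -0.498, -0.5]
contact_force: [0.8, -0.5, -2.3]
gripper_width: 0.31
t: 6.85
eef_pos: [0.5035, -0.0253, 0.1567]
tool_rot: [0.5, -0.5, 0.5, 0.499]
contact_force: [0.2, -0.3, -2.5]
gripper_width: 0.314
t 6.85 P [ 0.5035 -0.0253  0.1567] F [ 0.2 -0.3 -2.5] M [-0.051 -0.031  0.017] w 26.8 q [-0.47  0.31  0.47  2.06 -0.19  0.82  1.69]
x [ 0.001 -0.    -1.   ] y [-1.     0.001 -0.001] z [ 0.001  1.    -0.   ] zyaw 89.9
t 6.9 P [ 0.5038 -0.0251  0.1571] F [ 0.1  0.3 -1.5] M [-0.011 -0.015  0.01 ] w 26.6 q [-0.47  0.31  0.47  2.06 -0.19  0.82  1.69]
x [ 0.001  0.    -1.   ] y [-1.     0.001 -0.001] z [0.001 1.    0.   ] zyaw 89.9
```

View pics/s6c.png

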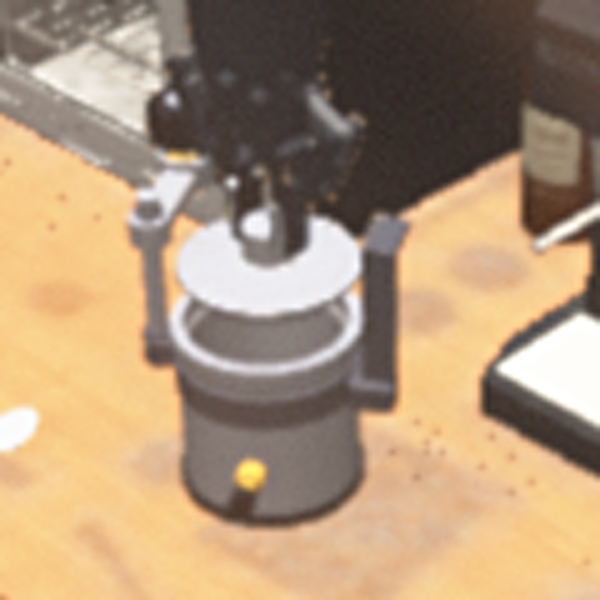

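```bash
python3 - <<'E'
from h import *
from scipy.optimize import least_squares
def fitc(w,R):
    return least_squares(lambda s:np.hypot(*(w-s).T)-R,w.mean(0),loss='soft_l1',f_scale=.0015).x
a=V('scene0'); h=cv2.cvtColor(a.p,cv2.COLOR_RGB2HSV)
m=np.zeros(h.shape[:2],np.uint8); r=(slice(190,222),slice(282,326)); m[r]=((h[r][...,2]>140)&(h[r][...,1]<70)).astype(np.uint8)
c=max(cv2.findContours(m,cv2.RETR_EXTERNAL,cv2.CHAIN_APPROX_NONE)[0],key=cv2.contourArea)
w=a.plane(c.reshape(-1,2),.110)[:,:2]; print('rim',cv2.boundingRect(c),fitc(w,.0545),cv2.fitEllipse((w*1000).astype(np.float32)))
cc=[k for k in cv2.findContours(m,cv2.RETR_CCOMP,cv2.CHAIN_APPROX_NONE)[0]]
for k in cc:
    if len(k)>40: w=a.plane(k.reshape(-1,2),.11)[:,:2]; print(len(k),cv2.boundingRect(k),cv2.fitEllipse((w*1000).astype(np.float32)))
v=V('s6'); h=cv2.cvtColor(v.p,cv2.COLOR_RGB2HSV); m=np.zeros(h.shape[:2],np.uint8); r=(slice(182,204),slice(283,324)); m[r]=((h[r][...,2]>170)&(h[r][...,1]<60)).astype(np.uint8)
c=max(cv2.findContours(m,cv2.RETR_EXTERNAL,cv2.CHAIN_APPROX_NONE)[0],key=cv2.contourArea); q=c.reshape(-1,2)
w=v.plane(q,.149)[:,:2]; print('lid',cv2.boundingRect(c),fitc(w,.0515),cv2.fitEllipse((w*1000).astype(np.float32)))
cv2.imwrite('pics/m.png',m*255)
E
```

```text
rim (283, 190, 40, 26) [ 0.49889311 -0.02475272] ((499.9369201660156, -23.88727378845215), (106.71070098876953, 116.60401153564453), 126.73782348632812)
93 (283, 190, 40, 26) ((499.9369201660156, -23.88727378845215), (106.71070098876953, 116.60401153564453), 126.73782348632812)
66 (287, 199, 32, 14) ((490.9617919921875, -32.509063720703125), (64.8664321899414, 84.9528579711914), 47.34858703613281)
69 (286, 194, 34, 11) ((495.35528564453125, -28.916540145874023), (91.4118881225586, 95.60659790039062), 145.47349548339844)
lid (283, 183, 40, 21) [ 0.49811582 -0.02922252] ((492.0807189941406, -35.70918655395508), (102.6124267578125, 111.49518585205078), 34.636749267578125)
```

```bash
python3 - <<'E'
from h import *
v=V('s6'); 
c=v.p[175:225,275:335]; cv2.imwrite('pics/s6d.png',cv2.resize(c[:,:,::-1],None,fx=12,fy=12,interpolation=cv2.INTER_NEAREST))
g=cv2.cvtColor(v.p,cv2.COLOR_RGB2GRAY)
print(g[195:222,303]); print('row190',g[190,278:292],g[190,316:330]); print('row205',g[205,278:292],g[205,316:330])
uv,P,C=v.cloud()
k=(abs(P[:,2]-.149)<.004)&(abs(P[:,0]-.5)<.07)&(abs(P[:,1]+.03)<.07); print('lid depth',k.sum(),(P[k].min(0)+P[k].max(0))/2,np.ptp(P[k],axis=0),np.median(P[k,2]))
k=(abs(P[:,2]-.110)<.004)&(abs(P[:,0]-.5)<.07)&(abs(P[:,1]+.03)<.07);print('rim depth',k.sum(),P[k].min(0),P[k].max(0))
E
```

```text
[239 237 238 236 237 238 240 230 153 116 124 129 127 125 130 128 128 154
 205 192 139 117 119 114 117 105  86]
row190 [148 120 117 120 156 206 214 220 231 235 234 233 234 235] [237 235 236 234 238 226 138  90  92 104 117 117 114 147]
row205 [181 137 127 125 118 144 208 232 203 162 133 111 107 110] [112 110 146 213 239 220 131  74  75  76  78  79  86 134]
lid depth 475 [ 0.50103687 -0.03251648  0.14896496] [0.10131754 0.13394722 0.00786689] 0.1481564966422536
rim depth 148 [ 0.44420612 -0.09952428  0.1060381 ] [0.55216817 0.03549236 0.11397065]
```

View pics/s6d.png

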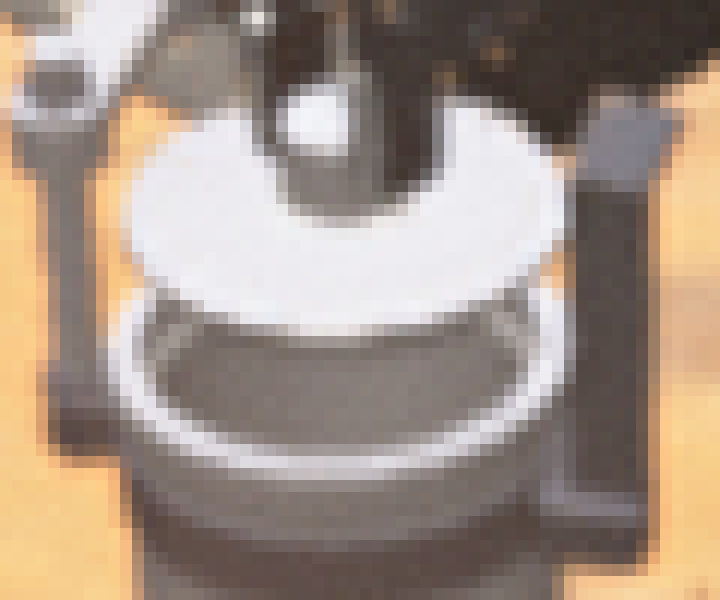

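```bash
python3 - <<'E'
from h import *
v=V('s6')
def ctr(l,r,vr,front,z,R):
    L,Rr=v.plane([(l,vr),(r,vr)],z)[:,:2]
    F=v.plane([((l+r)/2,front)],z)[0,:2]
    d=v.T[:2,3]-(L+Rr)/2; d/=np.linalg.norm(d); lat=np.array([-d[1],d[0]])
    print('width',np.linalg.norm(L-Rr)); c=F-d*R  # along view
    mid=(L+Rr)/2
    c=d*(c@d)+lat*(mid@lat); return c
print('lid',ctr(285.1,321.7,191,202.7,.149,.0515)); print('rim',ctr(283.3,321.8,204,214.8,.110,.0545))
E
```

```text
width 0.1014464144364976
lid [ 0.49859482 -0.02972856]
width 0.10808006254407622
rim [ 0.49705915 -0.02538579]
```

```bash
python3 -m jog '8 1 2.5 0 0 0 15; 5 0 0 0 0 0 15; 4 0 0 0 0 0 15; 3 0 0 0 0 0 15; 3 0 0 0 0 0 15' 70; python3 - <<'E'
from h import *
st()
E
python3 -m jog '2 0 0 0 0 0 15; 2 0 0 0 0 0 15; 2 0 0 0 0 0 15; 0 0 0 0 0 0 15' 70;python3 - <<'E'
from h import *
st()
E
```

```text
t: 7.4
eef_pos: [0.5022, -0.0221, 0.133]
tool_rot: [0.5, -0.5, 0.5, 0.5]
contact_force: [-0.2, 0.5, -2.3]
gripper_width: 0.311
t 7.4 P [ 0.5022 -0.0221  0.133 ] F [-0.2  0.5 -2.3] M [-0.021 -0.029  0.008] w 26.5 q [-0.46  0.34  0.46  2.08 -0.22  0.76  1.71]
x [-0. -0. -1.] y [-1.  0.  0.] z [ 0.  1. -0.] zyaw 90.0
t: 7.8
eef_pos: [0.502, -0.0221, 0.1271]
tool_rot: [0.5, -0.5, 0.5, 0.5]
contact_force: [0.6, -0.9, -2.7]
gripper_width: 0.312
t 7.8 P [ 0.502  -0.0221  0.1271] F [ 0.6 -0.9 -2.7] M [0.002 0.002 0.046] w 26.6 q [-0.45  0.35  0.45  2.08 -0.22  0.75  1.71]
x [-0. -0. -1.] y [-1.  0.  0.] z [ 0.  1. -0.] zyaw 90.0
```

```bash
python3 -m jog '1 0 0 0 0 0 15; 1 0 0 0 0 0 15; 0 0 0 0 0 0 15' 70;python3 -m jog '1 0 0 0 0 0 15; 0 0 0 0 0 0 15' 70;python3 - <<'E'
from h import *
st()
E
```

```text
t: 8.1
eef_pos: [0.5021, -0.0221, 0.1252]
tool_rot: [0.5, -0.5, 0.5, 0.5]
contact_force: [-0.5, -0.6, -2.3]
gripper_width: 0.311
t: 8.3
eef_pos: [0.5021, -0.022, 0.1242]
tool_rot: [0.5, -0.5, 0.5, 0.5]
contact_force: [-0.3, -0.1, -2.0]
gripper_width: 0.309
t 8.3 P [ 0.5021 -0.022   0.1242] F [-0.3 -0.1 -2. ] M [-0.013 -0.016  0.004] w 26.4 q [-0.45  0.36  0.45  2.08 -0.23  0.74  1.71]
x [-0.  0. -1.] y [-1.  0.  0.] z [0. 1. 0.] zyaw 90.0
```

```bash
python3 -m jog '1 0 0 0 0 0 15; 0 0 0 0 0 0 15' 70;python3 -m jog '1 0 0 0 0 0 15; 0 0 0 0 0 0 15' 70;python3 - <<'E'
from h import *
st()
E
```

```text
t: 8.5
eef_pos: [0.5022, -0.0221, 0.1238]
tool_rot: [0.5, -0.5, 0.5, 0.5]
contact_force: [-2.7, -0.4, 5.2]
gripper_width: 0.313
t: 8.7
eef_pos: [0.5022, -0.0221, 0.1237]
tool_rot: [0.5, -0.5, 0.5, 0.5]
contact_force: [-6.9, -0.0, 17.6]
gripper_width: 0.311
t 8.7 P [ 0.5022 -0.0221  0.1237] F [-6.9 -0.  17.6] M [0.075 1.436 0.005] w 26.6 q [-0.45  0.36  0.45  2.08 -0.23  0.74  1.72]
x [ 0.     0.001 -1.   ] y [-1.  0. -0.] z [0.    1.    0.001] zyaw 90.0
```

The lid is on the rim: the force rises sharply at z = 0.1238. I'll ease off and release.

```bash
python3 -m jog '-1.5 0 0 0 0 0 15; 0 0 0 0 0 0 36; 0 0 0 0 0 0 44; 0 0 0 0 0 0 44' 70;python3 - <<'E'
from h import *
st()
E
python3 -m jog '-8 0 0 0 0 0 46; -15 0 0 0 0 0 50; -30 0 0 0 0 0 50; -40 10 0 0 0 0 50; -40 25 0 0 0 0 50';python3 -m jog '-40 25 0 0 0 0 30; 0 15 0 0 0 0 0; 0 0 0 0 0 0 0';python3 - <<'E'
from h import *
from scipy.optimize import least_squares
st(); snap('wrist','w7'); v=V('w7'); uv,P,C=v.cloud()
k=(P[:,2]>.105)&(P[:,2]<.125)&(np.hypot(P[:,0]-.5015,P[:,1]+.022)<.049)&(np.hypot(P[:,0]-.5015,P[:,1]+.022)>.022); A=P[k]
s=np.linalg.lstsq(np.c_[A[:,:2]-[.5015,-.022],np.ones(len(A))],A[:,2],rcond=None)[0]; print('flange tilt deg',np.degrees(s[:2]),'z',s[2],A[:,:2].min(0),A[:,:2].max(0))
k=(P[:,2]>.134)&(P[:,2]<.144)&(np.hypot(P[:,0]-.5015,P[:,1]+.022)<.04); print('boss',P[k].mean(0))
k=(P[:,2]>.178)&(P[:,2]<.19)&(abs(P[:,0]-.465)<.03)&(abs(P[:,1]-.035)<.03); print('post',k.sum(),P[k].mean(0))
k=(P[:,2]>.19)&(P[:,2]<.23)&(abs(P[:,0]-.525)<.045)&(abs(P[:,1]-.065)<.045); B=P[k]; zt=np.percentile(B[:,2],95);T=B[abs(B[:,2]-zt)<.004]; print('knob',len(T),(T.min(0)+T.max(0))/2,zt)
k=(P[:,2]>.169)&(P[:,2]<.180)&(abs(P[:,0]-.535)<.035)&(abs(P[:,1]+.085)<.035); print('catch',P[k].mean(0),P[k].min(0),P[k].max(0))
E
```

```text
t: 9.1
eef_pos: [0.5022, -0.0221, 0.1237]
tool_rot: [-0.5, 0.5, -0.5, -0.5]
contact_force: [0.3, -0.2, 0.4]
gripper_width: 0.514
t 9.1 P [ 0.5022 -0.0221  0.1237] F [ 0.3 -0.2  0.4] M [-0.001  0.027  0.043] w 43.9 q [-0.45  0.36  0.45  2.08 -0.23  0.74  1.71]
x [ 0. -0. -1.] y [-1.  0. -0.] z [ 0.  1. -0.] zyaw 90.0
t: 9.6
eef_pos: [0.468, -0.0222, 0.2586]
tool_rot: [-0.5, 0.5, -0.5, -0.499]
contact_force: [0.7, 0.3, 0.3]
gripper_width: 0.586
t: 9.9
eef_pos: [0.4262, -0.0222, 0.2982]
tool_rot: [0.501, -0.5, 0.499, 0.5]
contact_force: [0.1, 0.1, -0.0]
gripper_width: 0.081
t 9.9 P [ 0.4262 -0.0222  0.2982] F [ 0.1  0.1 -0. ] M [-0.023 -0.004 -0.   ] w 7.0 q [-0.59 -0.04  0.49  2.05  0.02  1.13  1.46]
x [ 0.002  0.002 -1.   ] y [-1.     0.    -0.002] z [0.    1.    0.002] zyaw 90.0
flange tilt deg [0.577321   0.12186438] z 0.1150835139218507 [ 0.45252342 -0.07095774] [0.55047437 0.02660442]
boss [ 0.5005822  -0.02190875  0.13714862]
post 128 [0.46886122 0.03438964 0.17919375]
knob 487 [0.51851846 0.06997289 0.20271267] 0.20397575033124105
catch [ 0.52884526 -0.08474511  0.17373839] [ 0.51753263 -0.09912902  0.16912587] [ 0.54128619 -0.07052488  0.17630971]
```

View pics/w7.png

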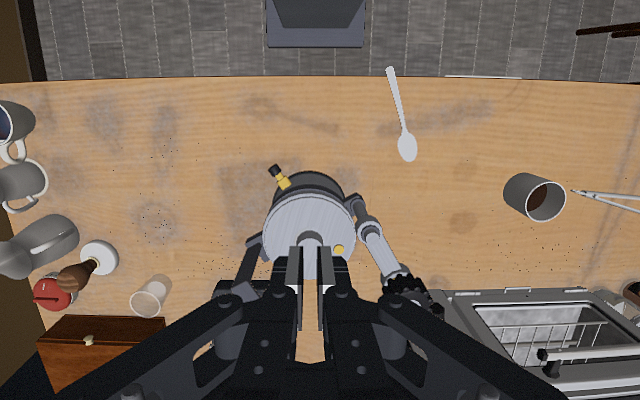

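The lid is seated level: flange at z = 0.115 against 0.117 nominal, tilt at most 0.6 deg. Next I'll locate the knob top by casting its silver cap from w1 and w5.

```bash
python3 - <<'E'
from h import *
print(V('w1').plane([(407.6,238.7)],.207), V('w5').plane([(623,271)],.207))
for f,pv in (('w1',(373.5,177)),('w5',(571,185))): print('post',V(f).plane([pv],.181))
v=V('w1');uv,P,C=v.cloud()
k=(P[:,2]>.05)&(P[:,2]<.30)&(P[:,1]>.03)&(P[:,1]<.25)&(P[:,0]>.54);B=P[k]
for y in np.arange(.04,.25,.02):
    b=B[abs(B[:,1]-y)<.01]
    if len(b)>10: print(round(y,2),'minx',np.percentile(b[:,0],2).round(3),'maxz',np.percentile(b[:,2],99).round(3), 'minx at z>.17',b[b[:,2]>.17][:,0].min().round(3) if (b[:,2]>.17).any() else '')
go([.522,.072,.26],90)
E
```

```text
[[0.52526678 0.06982282 0.207     ]] [[0.5253163  0.06407722 0.207     ]]
post [[0.46877206 0.03708382 0.181     ]]
post [[0.46749144 0.0270796  0.181     ]]
0.04 minx 0.796 maxz 0.084 minx at z>.17 
0.06 minx 0.54 maxz 0.205 minx at z>.17 0.54
0.08 minx 0.54 maxz 0.205 minx at z>.17 0.54
0.1 minx 0.567 maxz 0.174 minx at z>.17 0.671
0.12 minx 0.605 maxz 0.14 minx at z>.17 
0.14 minx 0.614 maxz 0.182 minx at z>.17 0.613
0.16 minx 0.614 maxz 0.221 minx at z>.17 0.613
0.18 minx 0.623 maxz 0.221 minx at z>.17 0.622
0.2 minx 0.622 maxz 0.221 minx at z>.17 0.621
0.22 minx 0.591 maxz 0.208 minx at z>.17 0.59
0.24 minx 0.592 maxz 0.221 minx at z>.17 0.589
shift now-frame mm [ 37.7 -95.1  94. ] turn u [0.   0.01 0.01]
```

```bash
python3 -m jog '0 -30 30 0 0 0 40; 0 -30 30 0 0 0 75; 0 -30 25 0 0 0 75; 10 -7 7 0 0 0 75; 20 0 0 0 0 0 75';python3 -m jog '15 0 0 0 0 0 75; 0 0 0 0 0 0 75';python3 - <<'E'
from h import *
st(); go([.5235,.070,.18],90); snap('wrist','w8')
E
```

```text
t: 10.45
eef_pos: [0.5263, 0.0715, 0.2658]
tool_rot: [-0.499, 0.501, -0.5, -0.5]
contact_force: [0.2, -0.6, -0.4]
gripper_width: 0.85
t: 10.65
eef_pos: [0.5225, 0.0691, 0.2486]
tool_rot: [0.498, -0.499, 0.502, 0.501]
contact_force: [-0.3, -0.3, -0.5]
gripper_width: 0.876
t 10.65 P [0.5225 0.0691 0.2486] F [-0.3 -0.3 -0.5] M [-0.016  0.011  0.065] w 74.8 q [-0.63  0.23  0.45  1.91 -0.11  1.04  1.44]
x [-0.006 -0.003 -1.   ] y [-1.     0.001  0.006] z [ 0.001  1.    -0.003] zyaw 90.0
shift now-frame mm [68.6 -1.4  1.1] turn u [-0.01 -0.03 -0.06]
```

View pics/w8.png

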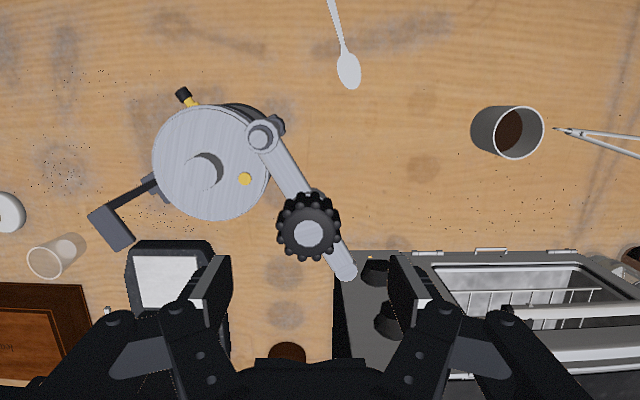

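```bash
python3 - <<'E'
from h import *
v=V('w8'); uv,P,C=v.cloud(); print('cap',v.plane([(308.5,233.5)],.2065),'post',v.plane([(262,137)],.181),'barend',v.plane([(345,272)],.166), 'boss',v.plane([(207,171)],.139))
m=(C.max(1)<75)&(np.hypot(P[:,0]-.523,P[:,1]-.068)<.035)&(P[:,2]>.17); B=P[m]; print(len(B),B.min(0),B.max(0),np.percentile(B[:,2],97))
T=P[(P[:,2]>.2)&(P[:,2]<.212)&(np.hypot(P[:,0]-.523,P[:,1]-.068)<.035)]; print('top',len(T),(T.min(0)+T.max(0))/2,np.ptp(T,axis=0),np.median(T[:,2]))
E
```

```text
cap [[0.52702557 0.06844022 0.2065    ]] post [[0.46902995 0.03759523 0.181     ]] barend [[0.57930527 0.09786967 0.166     ]] boss [[ 0.50146509 -0.01542469  0.139     ]]
13746 [0.50283789 0.03315936 0.17190473] [0.54757514 0.10063816 0.34416422] 0.3411520620084946
top 2982 [0.52671043 0.06796189 0.20416114] [0.04282345 0.04252635 0.00830558] 0.20557911556249497
```

```bash
python3 -m jog '20 -4 -1 0 0 0 75; 25 0 0 0 0 0 75; 15 0 0 0 0 0 75; 6 0 0 0 0 0 75; 3 0 0 0 0 0 75' 50;python3 -m jog '0 0 0 0 0 0 55; 0 0 0 0 0 0 46; 0 0 0 0 0 0 38; 0 0 0 0 0 0 35; 0 0 0 0 0 0 35' 50;python3 - <<'E'
from h import *
st()
E
```

```text
t: 11.2
eef_pos: [0.5285, 0.0687, 0.1829]
tool_rot: [0.5, -0.5, 0.5, 0.5]
contact_force: [0.1, 0.2, -0.8]
gripper_width: 0.88
t: 11.7
eef_pos: [0.5288, 0.0688, 0.184]
tool_rot: [0.501, -0.5, 0.5, 0.5]
contact_force: [-2.0, -2.3, 5.8]
gripper_width: 0.493
t 11.7 P [0.5288 0.0688 0.184 ] F [-2.  -2.3  5.8] M [-0.251  0.273  0.103] w 42.1 q [-0.6   0.31  0.43  1.97 -0.17  0.89  1.49]
x [ 0.002  0.001 -1.   ] y [-1.     0.    -0.002] z [0.    1.    0.001] zyaw 90.0
```

```bash
python3 -m jog '0 -1.5 -3.1 0.5 0 0 35; 0 -3 -6.2 1 0 0 35; 0 -3 -6.2 1 0 0 35; 0 0 0 0 0 0 35' 50;python3 - <<'E'
from h import *
st()
E
```

```text
t: 12.1
eef_pos: [0.5354, 0.0525, 0.1839]
tool_rot: [0.562, -0.43, 0.561, 0.429]
contact_force: [-0.3, 0.4, 7.0]
gripper_width: 0.495
t 12.1 P [0.5354 0.0525 0.1839] F [-0.3  0.4  7. ] M [ 0.082  0.108 -0.176] w 42.3 q [-0.62  0.33  0.5   1.96 -0.2   0.9   1.29]
x [ 0.002  0.001 -1.   ] y [-0.965  0.261 -0.002] z [0.261 0.965 0.001] zyaw 74.8
```

```bash
python3 -m jog '0 -3 -6.2 1 0 0 35; 0 -3 -6.2 1 0 0 35; 0 -3 -6.2 1 0 0 35; 0 -3 -6.2 1 0 0 35; 0 -3 -6.2 1 0 0 35' 50;python3 - <<'E'
from h import *
st()
E
python3 -m jog '0 -3 -6.2 1 0 0 35; 0 -3 -6.2 1 0 0 35; 0 -3 -6.2 1 0 0 35; 0 -3 -6.2 1 0 0 35;0 0 0 0 0 0 35' 50;python3 - <<'E'
from h import *
st()
E
```

```text
t: 12.6
eef_pos: [0.5357, 0.019, 0.184]
tool_rot: [0.655, -0.271, 0.652, 0.27]
contact_force: [2.9, -0.6, 2.7]
gripper_width: 0.495
t 12.6 P [0.5357 0.019  0.184 ] F [ 2.9 -0.6  2.7] M [-0.079 -0.817  0.158] w 42.3 q [-0.65  0.34  0.62  1.97 -0.25  0.9   0.88]
x [ 0.005  0.    -1.   ] y [-0.707  0.708 -0.003] z [0.708 0.707 0.004] zyaw 45.0
t: 13.1
eef_pos: [0.5232, -0.007, 0.1841]
tool_rot: [0.698, -0.129, 0.693, 0.127]
contact_force: [6.2, -4.2, 0.7]
gripper_width: 0.496
t 13.1 P [ 0.5232 -0.007   0.1841] F [ 6.2 -4.2  0.7] M [-0.862 -1.368 -0.131] w 42.4 q [-0.7   0.34  0.74  2.01 -0.29  0.89  0.55]
x [ 0.007 -0.002 -1.   ] y [-0.356  0.934 -0.004] z [0.934 0.356 0.006] zyaw 20.9
```

```bash
python3 -m jog '0 -3.6 -5.9 1 0 0 35; 0 -3.6 -5.9 1 0 0 35; 0 0 0 0 0 0 35' 50;python3 - <<'E'
from h import *
st()
E
```

```text
t: 13.4
eef_pos: [0.5137, -0.0172, 0.184]
tool_rot: [0.707, -0.055, 0.703, 0.054]
contact_force: [4.4, -3.3, 2.4]
gripper_width: 0.496
t 13.4 P [ 0.5137 -0.0172  0.184 ] F [ 4.4 -3.3  2.4] M [-0.907 -1.161 -0.228] w 42.3 q [-0.73  0.34  0.8   2.03 -0.31  0.89  0.38]
x [ 0.005 -0.001 -1.   ] y [-0.155  0.988 -0.002] z [0.988 0.155 0.005] zyaw 8.9
```

```bash
python3 -m jog '0 -1.8 -3 0.5 0 0 35; 0 -1.8 -3 0.5 0 0 35; 0 0 0 0 0 0 35' 50;python3 - <<'E'
from h import *
st()
E
python3 -m jog '0 -1.8 -3 0.5 0 0 35; 0 0 0 0 0 0 35' 50;python3 - <<'E'
from h import *
st()
E
```

```text
t: 13.7
eef_pos: [0.5083, -0.0214, 0.184]
tool_rot: [0.709, -0.019, 0.705, 0.018]
contact_force: [5.3, -4.1, 2.9]
gripper_width: 0.494
t 13.7 P [ 0.5083 -0.0214  0.184 ] F [ 5.3 -4.1  2.9] M [-1.041 -1.005 -0.196] w 42.2 q [-0.75  0.33  0.83  2.04 -0.31  0.89  0.3 ]
x [ 0.005 -0.002 -1.   ] y [-0.053  0.999 -0.002] z [0.999 0.053 0.005] zyaw 3.0
t: 13.9
eef_pos: [0.5053, -0.0234, 0.184]
tool_rot: [0.709, -0.001, 0.705, -0.0]
contact_force: [3.8, -5.2, 3.7]
gripper_width: 0.495
t 13.9 P [ 0.5053 -0.0234  0.184 ] F [ 3.8 -5.2  3.7] M [-1.09  -0.904 -0.112] w 42.3 q [-0.76  0.33  0.84  2.05 -0.32  0.89  0.25]
x [ 0.005 -0.002 -1.   ] y [-0.001  1.    -0.002] z [1.    0.001 0.005] zyaw 0.0
```

```bash
python3 -m jog '0 -1.6 -3 0.5 0 0 35; 0 0 0 0 0 0 35' 50;python3 - <<'E'
from h import *
st()
E
python3 -m jog '0 -0.8 -1.5 0.25 0 0 35; 0 0 0 0 0 0 35' 50;python3 - <<'E'
from h import *
st()
E
```

```text
t: 14.1
eef_pos: [0.5023, -0.0252, 0.184]
tool_rot: [0.709, 0.018, 0.705, -0.019]
contact_force: [3.6, -5.3, 3.4]
gripper_width: 0.494
t 14.1 P [ 0.5023 -0.0252  0.184 ] F [ 3.6 -5.3  3.4] M [-1.237 -0.837 -0.142] w 42.2 q [-0.77  0.33  0.86  2.05 -0.32  0.89  0.21]
x [ 0.005 -0.002 -1.   ] y [ 0.052  0.999 -0.002] z [ 0.999 -0.052  0.005] zyaw -3.0
t: 14.3
eef_pos: [0.5013, -0.0256, 0.184]
tool_rot: [0.709, 0.026, 0.704, -0.028]
contact_force: [4.6, -6.1, 1.4]
gripper_width: 0.5
t 14.3 P [ 0.5013 -0.0256  0.184 ] F [ 4.6 -6.1  1.4] M [-1.152 -1.217  0.102] w 42.7 q [-0.78  0.33  0.86  2.06 -0.32  0.89  0.19]
x [ 0.006 -0.002 -1.   ] y [ 0.076  0.997 -0.002] z [ 0.997 -0.076  0.006] zyaw -4.4
```

```bash
python3 -m jog '0 -0.5 -1.5 0.25 0 0 35; 0 0 0 0 0 0 35' 50;python3 - <<'E'
from h import *
st()
E
python3 -m jog '0 -0.5 -1.5 0.1 0 0 35; 0 0 0 0 0 0 35' 50;python3 - <<'E'
from h import *
st()
E
```

```text
t: 14.5
eef_pos: [0.5011, -0.0257, 0.1841]
tool_rot: [0.709, 0.035, 0.703, -0.037]
contact_force: [9.1, -4.3, -4.1]
gripper_width: 0.497
t 14.5 P [ 0.5011 -0.0257  0.1841] F [ 9.1 -4.3 -4.1] M [-1.017 -2.215  0.074] w 42.4 q [-0.79  0.33  0.87  2.06 -0.32  0.88  0.16]
x [ 0.009 -0.002 -1.   ] y [ 0.102  0.995 -0.001] z [ 0.995 -0.102  0.009] zyaw -5.8
t: 14.7
eef_pos: [0.5008, -0.0258, 0.1843]
tool_rot: [0.71, 0.039, 0.702, -0.04]
contact_force: [13.9, -4.9, -7.6]
gripper_width: 0.497
t 14.7 P [ 0.5008 -0.0258  0.1843] F [13.9 -4.9 -7.6] M [-0.945 -3.245  0.109] w 42.4 q [-0.79  0.33  0.88  2.06 -0.32  0.88  0.15]
x [ 0.012 -0.003 -1.   ] y [ 0.111  0.994 -0.001] z [ 0.994 -0.111  0.012] zyaw -6.4
```

The clamp arm stopped hard: about 14 N with almost no movement. I'll release and check by camera.

```bash
python3 -m jog '0 0 1.5 0 0 0 42; 0 0 0 0 0 0 55; 0 0 0 0 0 0 66; 0 0 0 0 0 0 66; -8 0 0 0 0 0 66' 50; python3 -m jog '-30 0 0 0 0 0 70; -40 0 0 0 0 0 70; 0 0 0 0 0 0 70';python3 - <<'E'
from h import *
st(); snap('wrist','w9'); snap('scene','s9'); v=V('s9')
cv2.imwrite('pics/s9c.png',cv2.resize(v.p[140:260,250:370,::-1],None,fx=5,fy=5,interpolation=cv2.INTER_CUBIC))
E
```

```text
t: 15.2
eef_pos: [0.496, -0.0251, 0.1902]
tool_rot: [0.705, 0.04, 0.707, -0.041]
contact_force: [0.3, -0.3, -0.3]
gripper_width: 0.772
t: 15.5
eef_pos: [0.4999, -0.0259, 0.2654]
tool_rot: [0.709, 0.042, 0.703, -0.04]
contact_force: [-0.1, 0.2, 0.0]
gripper_width: 0.818
t 15.5 P [ 0.4999 -0.0259  0.2654] F [-0.1  0.2  0. ] M [-0.014  0.015 -0.034] w 69.8 q [-0.89  0.2   0.96  1.97 -0.19  1.05  0.03]
x [ 0.007  0.002 -1.   ] y [0.115 0.993 0.003] z [ 0.993 -0.115  0.007] zyaw -6.6
```

View pics/w9.png

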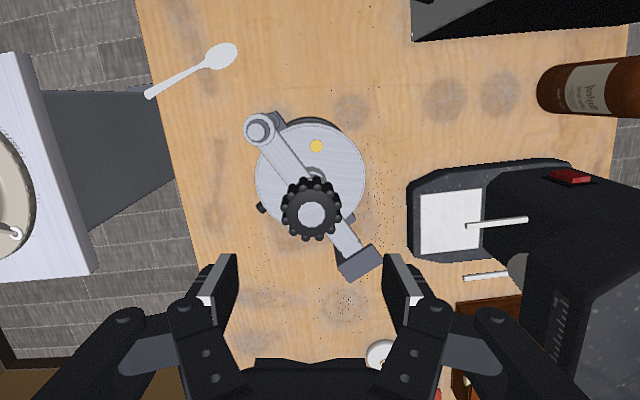

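View pics/s9c.png

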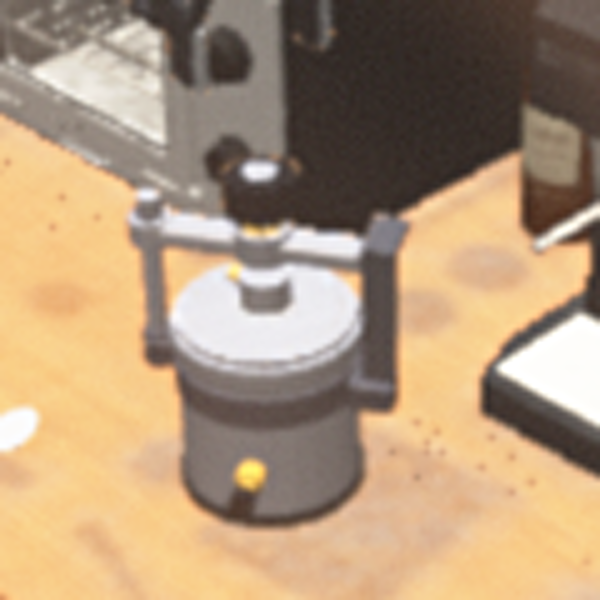

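The arm lies across the mouth into the catch in both views, with the knob over the boss at (312,212) in the wrist view. Next I'll measure the knob centre and regrip with room to turn.

```bash
python3 - <<'E'
from h import *
v=V('w9'); uv,P,C=v.cloud()
for c in [(.5,-.024)]:
    T=P[(P[:,2]>.2)&(P[:,2]<.212)&(np.hypot(P[:,0]-c[0],P[:,1]-c[1])<.035)]; print('top',len(T),(T.min(0)+T.max(0))/2,np.ptp(T,axis=0),np.median(T[:,2]))
print('cap',v.plane([(312,211)],.206),'post',v.plane([(259,129)],.181))
E
python3 -m jog '0 0 0 -1.4 0 0 70; 0 0 0 -1.4 0 0 70; 0 0 0 -1.4 0 0 70; 0 0 0 -1.4 0 0 70; 0 0 0 -1.4 0 0 70'; python3 -m jog '0 0 0 -1.4 0 0 70; 0 0 0 -1.4 0 0 70; 0 0 0 -1.4 0 0 70; 0 0 0 -1 0 0 70; 0 0 0 0 0 0 70';python3 - <<'E'
from h import *
st(); snap('wrist','w10'); v=V('w10'); uv,P,C=v.cloud()
T=P[(P[:,2]>.2)&(P[:,2]<.212)&(np.hypot(P[:,0]-.5,P[:,1]+.024)<.035)]; c=(T.min(0)+T.max(0))/2; print('top',len(T),c,np.ptp(T,axis=0),np.median(T[:,2]))
go([c[0],c[1],.1775])
E
```

```text
top 2445 [ 0.50065008 -0.0217384   0.20215626] [0.04264696 0.04231331 0.00429192] 0.20169782928519783
cap [[ 0.50178962 -0.01855399  0.206     ]] post [[0.47116511 0.03695112 0.181     ]]
t: 16.1
eef_pos: [0.4962, -0.0252, 0.2597]
tool_rot: [0.672, -0.217, 0.674, 0.217]
contact_force: [-0.3, -0.8, -0.4]
gripper_width: 0.82
t: 16.6
eef_pos: [0.4963, -0.0254, 0.2597]
tool_rot: [0.59, -0.388, 0.592, 0.389]
contact_force: [-0.9, 0.3, 0.5]
gripper_width: 0.824
t 16.6 P [ 0.4963 -0.0254  0.2597] F [-0.9  0.3  0.5] M [-0.024  0.034  0.045] w 70.3 q [-0.71  0.17  0.72  1.97 -0.13  1.05  1.24]
x [-0.002 -0.    -1.   ] y [-0.918  0.397  0.002] z [ 0.397  0.918 -0.001] zyaw 66.6
top 2627 [ 0.50153147 -0.02267329  0.20337093] [0.04311585 0.04310284 0.00673529] 0.20394067876436536
shift now-frame mm [82.4 -3.8  4.6] turn u [0. 0. 0.]
```

View pics/w10.png

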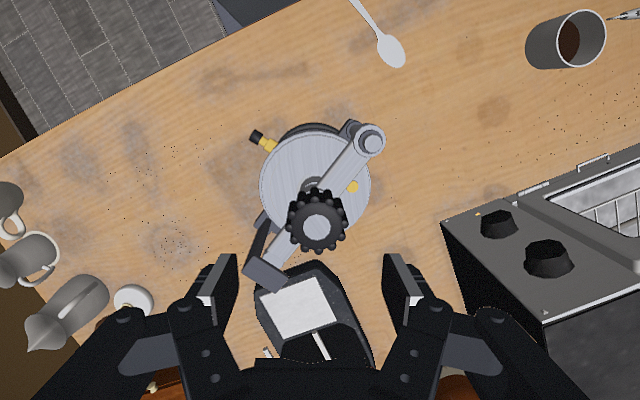

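```bash
python3 -m jog '20 -3.6 3.6 0 0 0 72; 25 0 0 0 0 0 72; 20 0 0 0 0 0 72; 12 0 0 0 0 0 72; 4.5 0 0 0 0 0 72' 60;python3 -m jog '0 0 0 0 0 0 55; 0 0 0 0 0 0 46; 0 0 0 0 0 0 38; 0 0 0 0 0 0 35; 0 0 0 0 0 0 35' 60;python3 - <<'E'
from h import *
st()
E
```

```text
t: 17.15
eef_pos: [0.501, -0.0235, 0.178]
tool_rot: [0.59, -0.387, 0.592, 0.388]
contact_force: [0.1, -0.6, 0.0]
gripper_width: 0.845
t: 17.65
eef_pos: [0.5027, -0.0234, 0.1803]
tool_rot: [0.592, -0.388, 0.59, 0.388]
contact_force: [-0.8, 0.8, 5.7]
gripper_width: 0.495
t 17.65 P [ 0.5027 -0.0234  0.1803] F [-0.8  0.8  5.7] M [ 0.02   0.231 -0.017] w 42.3 q [-0.65  0.3   0.69  2.05 -0.25  0.87  1.34]
x [ 0.002  0.001 -1.   ] y [-0.918  0.397 -0.001] z [0.397 0.918 0.001] zyaw 66.6
```

```bash
cat > s.py <<'E'
from h import *
P,R,o=tool();M=R.as_matrix();print('t',round(o['t'],2),'z',round(P[2],4),'F',np.round(o['contact_force'],1),'Mz',round(o['torque'][2],3),'M',np.round(o['torque'],2),'zyaw',round(np.degrees(np.arctan2(M[1,2],M[0,2])),2),'q7',round(o['q'][6],2),'jt7',round(o['joint_torque'][6],3))
E
for i in 1; do python3 -m jog '0.17 0 0 0.5 0 0 35; 0.17 0 0 0.5 0 0 35; 0.17 0 0 0.5 0 0 35; 0.17 0 0 0.5 0 0 35; 0.17 0 0 0.5 0 0 35' >/dev/null; python3 s.py; done
python3 -m jog '0.17 0 0 0.5 0 0 35; 0.17 0 0 0.5 0 0 35; 0.17 0 0 0.5 0 0 35; 0.17 0 0 0.5 0 0 35' >/dev/null; python3 s.py
```

```text
t 18.15 z 0.1795 F [-1.6  0.2  7.4] Mz 0.133 M [-0.1   0.5   0.13] zyaw 51.49 q7 1.11 jt7 0.45
t 18.55 z 0.1788 F [-2.5 -1.3  8.6] Mz 0.157 M [-0.21  0.62  0.16] zyaw 39.48 q7 0.93 jt7 0.442
```

```bash
python3 -m jog '0.1 0 0 0.5 0 0 35; 0.1 0 0 0.5 0 0 35; 0.1 0 0 0.5 0 0 35' >/dev/null; python3 s.py
python3 -m jog '0.1 0 0 0.5 0 0 35; 0.1 0 0 0.5 0 0 35; 0.15 0 0 0.5 0 0 35' >/dev/null; python3 s.py
python3 -m jog '0.17 0 0 0.5 0 0 35; 0.17 0 0 0.5 0 0 35' >/dev/null; python3 s.py
```

```text
t 18.85 z 0.1783 F [-1.9 -0.5  6.9] Mz 0.18 M [-0.25  0.59  0.18] zyaw 30.48 q7 0.79 jt7 0.43
t 19.15 z 0.1778 F [-2.1 -0.3  6.3] Mz 0.198 M [-0.2   0.64  0.2 ] zyaw 21.48 q7 0.66 jt7 0.419
t 19.35 z 0.1775 F [-1.8 -1.4  7.5] Mz 0.162 M [-0.26  0.72  0.16] zyaw 15.47 q7 0.58 jt7 0.414
```

```bash
python3 -m jog '0.17 0 0 0.5 0 0 35; 0.17 0 0 0.5 0 0 35' >/dev/null; python3 s.py
```

```text
t 19.55 z 0.1771 F [-2.2 -1.2  7. ] Mz 0.152 M [-0.2   0.81  0.15] zyaw 9.47 q7 0.49 jt7 0.409
```

```bash
python3 -m jog '0.17 0 0 0.5 0 0 35; 0.17 0 0 0.5 0 0 35' >/dev/null; python3 s.py
```

```text
t 19.75 z 0.1768 F [-3.  -1.7  7.7] Mz 0.143 M [-0.17  0.89  0.14] zyaw 3.47 q7 0.4 jt7 0.404
```

```bash
python3 -m jog '0.17 0 0 0.5 0 0 35; 0.17 0 0 0.5 0 0 35' >/dev/null; python3 s.py
```

```text
t 19.95 z 0.1764 F [-3.6 -0.7  8.5] Mz 0.161 M [-0.19  0.97  0.16] zyaw -2.53 q7 0.32 jt7 0.399
```

```bash
python3 -m jog '0.17 0 0 0.5 0 0 35; 0.17 0 0 0.5 0 0 35' >/dev/null; python3 s.py
```

```text
t 20.15 z 0.1761 F [-3.8 -1.7  8.8] Mz 0.15 M [-0.13  1.06  0.15] zyaw -8.53 q7 0.24 jt7 0.394
```

```bash
python3 -m jog '0.12 0 -0.3 0.5 0 0 35; 0.12 0 -0.3 0.5 0 0 35' >/dev/null; python3 s.py
```

```text
t 20.35 z 0.1759 F [-1.4 -1.4  5.6] Mz 0.144 M [-0.2   0.49  0.14] zyaw -14.53 q7 0.15 jt7 0.387
```

```bash
python3 -m jog '0.12 0 -0.2 0.5 0 0 35; 0.14 0 0 0.5 0 0 35' >/dev/null; python3 s.py
```

```text
t 20.55 z 0.1755 F [-1.7 -1.3  5. ] Mz 0.173 M [-0.21  0.43  0.17] zyaw -20.52 q7 0.07 jt7 0.372
```

```bash
python3 -m jog '0.14 0 0 0.5 0 0 35; 0.14 0 0 0.5 0 0 35' >/dev/null; python3 s.py
```

```text
t 20.75 z 0.1752 F [-2.1 -0.3  5.9] Mz 0.133 M [-0.2   0.5   0.13] zyaw -26.52 q7 -0.01 jt7 0.369
```

```bash
python3 -m jog '0.16 0 0 0.5 0 0 35; 0.16 0 0 0.5 0 0 35' >/dev/null; python3 s.py
```

```text
t 20.95 z 0.1749 F [-1.7  0.2  5.6] Mz 0.135 M [-0.15  0.55  0.13] zyaw -32.52 q7 -0.09 jt7 0.366
```

```bash
python3 -m jog '0.16 0 0 0.5 0 0 35; 0.16 0 0 0.5 0 0 35' >/dev/null; python3 s.py
```

```text
t 21.15 z 0.1745 F [-2.5  0.   5.9] Mz 0.164 M [-0.05  0.57  0.16] zyaw -38.51 q7 -0.17 jt7 0.363
```

```bash
python3 -m jog '0.16 0 0 0.5 0 0 35; 0.16 0 0 0.5 0 0 35' >/dev/null; python3 s.py
```

```text
t 21.35 z 0.1742 F [-2.3  0.2  6.2] Mz 0.116 M [-0.05  0.58  0.12] zyaw -44.51 q7 -0.25 jt7 0.361
```

```bash
python3 -m jog '0.16 0 0 0.5 0 0 35; 0.16 0 0 0.5 0 0 35' >/dev/null; python3 s.py
```

```text
t 21.55 z 0.1739 F [-1.8  0.5  6.5] Mz 0.162 M [0.05 0.67 0.16] zyaw -50.51 q7 -0.32 jt7 0.36
```

```bash
python3 -m jog '0.16 0 0 0.5 0 0 35; 0.16 0 0 0.5 0 0 35' >/dev/null; python3 s.py
```

```text
t 21.75 z 0.1735 F [-3.6 -0.7  5.5] Mz 0.203 M [0.12 0.75 0.2 ] zyaw -56.51 q7 -0.4 jt7 0.36
```

```bash
python3 -m jog '0.16 0 0 0.5 0 0 35; 0.16 0 0 0.5 0 0 35' >/dev/null; python3 s.py
```

```text
t 21.95 z 0.1734 F [-3.2  0.5  9.8] Mz 0.174 M [0.3  0.96 0.17] zyaw -62.5 q7 -0.48 jt7 0.308
```

```bash
python3 -m jog '0.08 0 0 0.25 0 0 35' >/dev/null; python3 s.py;python3 -m jog '0 0 0 0 0 0 35' >/dev/null; python3 s.py
```

```text
t 22.05 z 0.1734 F [-4.4  0.7 10.7] Mz 0.219 M [0.36 1.01 0.22] zyaw -63.98 q7 -0.5 jt7 -0.144
t 22.15 z 0.1734 F [-4.2  0.4  9.8] Mz 0.097 M [0.34 0.94 0.1 ] zyaw -63.93 q7 -0.5 jt7 -0.274
```

```bash
python3 - <<'E'
from h import *
snap('wrist','w11'); snap('scene','s11'); v=V('s11')
a=cv2.resize(v.p[140:260,250:370,::-1],(400,400),interpolation=cv2.INTER_CUBIC); b=cv2.resize(V('w11').p[180:400,210:410,::-1],(400,400),interpolation=cv2.INTER_CUBIC)
cv2.imwrite('pics/c11.png',np.hstack([a,b]))
v=V('w11');uv,P,C=v.cloud();T=P[(P[:,2]>.185)&(P[:,2]<.212)&(np.hypot(P[:,0]-.501,P[:,1]+.024)<.018)]; print('knob top z',np.percentile(T[:,2],[10,50,90]))
E
```

```text
knob top z [0.19590775 0.19678495 0.19767118]
```

View pics/c11.png

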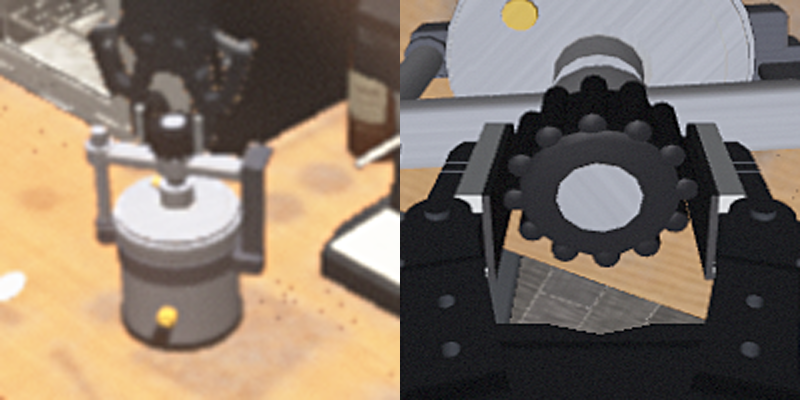

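```bash
python3 - <<'E'
from h import *
v=V('w11')
for n,l in dict(Ltip=[(248,249),(252,249),(256,249),(256,252)],Rtip=[(357,249),(362,249),(353,250)],bar=[(216,255),(222,245),(395,245),(400,260)]).items(): print(n,np.round(v.pts(l),4).tolist())
E
```

```text
Ltip [[0.4904, 0.0075, 0.1655], [0.4992, 0.0063, 0.1799], [0.4995, 0.0045, 0.1787], [0.4997, 0.004, 0.1819]]
Rtip [[0.5215, -0.0382, 0.1805], [0.5222, -0.0407, 0.1796], [0.5181, -0.0387, 0.1753]]
bar [[0.4793, 0.0215, 0.1651], [0.4857, 0.0208, 0.1641], [0.5266, -0.0606, 0.1657], [0.5201, -0.0677, 0.1656]]
```

```bash
python3 -m jog '-0.2 0 0 0.25 0 0 35' >/dev/null; python3 s.py;python3 -m jog '0 0 0 0 0 0 35' >/dev/null; python3 s.py
```

```text
t 22.35 z 0.1734 F [-2.2  0.8  5.2] Mz 0.274 M [0.13 0.64 0.27] zyaw -65.4 q7 -0.52 jt7 0.205
t 22.45 z 0.1734 F [-3.1  1.3  8.2] Mz 0.143 M [0.19 0.8  0.14] zyaw -65.42 q7 -0.52 jt7 -0.296
```

The wrist view shows both fingertips about 13 mm clear of the bar. The knob stopped sinking at about -58 deg, so that is where contact began. I'll continue in small steps on torque.

```bash
python3 -m jog '0 0 0 0.25 0 0 35' >/dev/null; python3 s.py
```

```text
t 22.55 z 0.1733 F [-3.7  0.7  6.5] Mz 0.261 M [0.22 0.76 0.26] zyaw -66.89 q7 -0.54 jt7 0.178
```

```bash
python3 -m jog '0 0 0 0.25 0 0 35' >/dev/null; python3 s.py
```

```text
t 22.65 z 0.1733 F [-2.9  1.   7.3] Mz 0.236 M [0.17 0.75 0.24] zyaw -68.42 q7 -0.56 jt7 0.017
```

```bash
python3 -m jog '0 0 0 0.25 0 0 35' >/dev/null; python3 s.py
```

```text
t 22.75 z 0.1733 F [-3.3 -0.4  7.4] Mz 0.247 M [0.23 0.84 0.25] zyaw -69.93 q7 -0.58 jt7 -0.008
```

```bash
python3 -m jog '0 0 0 0.25 0 0 35' >/dev/null; python3 s.py
```

```text
t 22.85 z 0.1733 F [-3.5  0.6  6.4] Mz 0.268 M [0.2  0.78 0.27] zyaw -71.42 q7 -0.6 jt7 -0.015
```

```bash
python3 - <<'E'
from h import *
snap('wrist','w12')
a,b=[cv2.resize(V(f).p[200:340,240:380,::-1],(400,400),interpolation=cv2.INTER_CUBIC) for f in('w11','w12')]
cv2.imwrite('pics/c12.png',np.hstack([a,b]))
v=V('w12');uv,P,C=v.cloud();T=P[(P[:,2]>.185)&(P[:,2]<.212)&(np.hypot(P[:,0]-.501,P[:,1]+.024)<.018)]; print('knob top z',np.percentile(T[:,2],[10,50,90]))
E
python3 s.py
```

```text
knob top z [0.19573985 0.19660538 0.19754397]
t 22.9 z 0.1733 F [-3.3  0.7  8.2] Mz 0.282 M [0.37 0.88 0.28] zyaw -71.49 q7 -0.6 jt7 -0.229
```

View pics/c12.png

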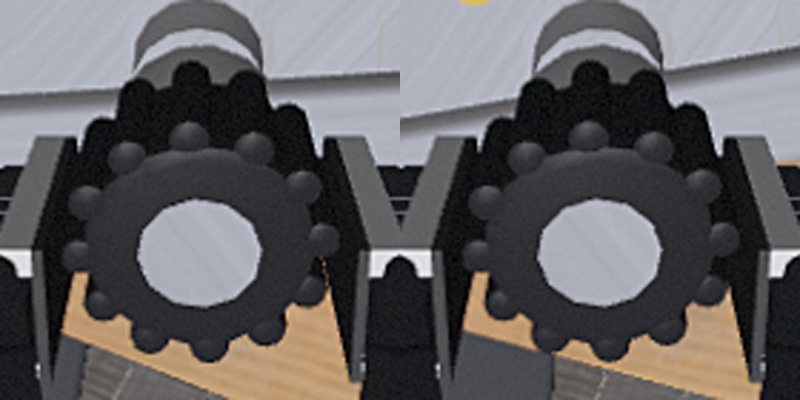

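Flute positions are identical in both crops, so the knob turns with the gripper. The torque is about 0.12 N m above free running.

```bash
python3 -m jog '0 0 0 0.25 0 0 35' >/dev/null; python3 s.py
```

```text
t 23.0 z 0.1733 F [-4.4  0.1  6.9] Mz 0.318 M [0.26 0.72 0.32] zyaw -72.88 q7 -0.62 jt7 0.098
```

```bash
python3 -m jog '0 0 0 0.25 0 0 35' >/dev/null; python3 s.py
```

```text
t 23.1 z 0.1733 F [-3.2  0.6  6.2] Mz 0.303 M [0.31 0.74 0.3 ] zyaw -74.41 q7 -0.64 jt7 -0.031
```

```bash
python3 -m jog '0 0 0 0.2 0 0 35' >/dev/null; python3 s.py
```

```text
t 23.2 z 0.1733 F [-3.1  0.4  6.3] Mz 0.254 M [0.27 0.76 0.25] zyaw -75.61 q7 -0.65 jt7 -0.148
```

All the readings fitted together give 32–39 N for the allowed range of stiffness. I'll stop turning and release.

```bash
python3 -m jog '0 0 0 0 0 0 50; 0 0 0 0 0 0 62; 0 0 0 0 0 0 68; 0 0 0 0 0 0 68; -10 0 0 0 0 0 68'; python3 -m jog '-35 0 0 0 0 0 70; -45 0 0 0 0 0 70; -40 0 0 0 0 0 70; 0 0 0 0 0 0 70';python3 - <<'E'
from h import *
st(); snap('wrist','w13'); snap('scene','s13'); v=V('s13')
a=cv2.resize(v.p[140:340,200:440,::-1],(480,400),interpolation=cv2.INTER_CUBIC); b=cv2.resize(V('w13').p[60:310,190:440,::-1],(320,320)); c=np.zeros((400,320,3),np.uint8); c[:320]=b
cv2.imwrite('pics/c13.png',np.hstack([a,c]))
v=V('w13');uv,P,C=v.cloud();T=P[(P[:,2]>.185)&(P[:,2]<.212)&(np.hypot(P[:,0]-.501,P[:,1]+.024)<.03)]; print('knob',(T.min(0)+T.max(0))/2,np.median(T[:,2]))
E
```

```text
t: 23.7
eef_pos: [0.5004, -0.0231, 0.1824]
tool_rot: [0.558, 0.433, 0.559, -0.434]
contact_force: [0.3, 0.6, -0.6]
gripper_width: 0.795
t: 24.1
eef_pos: [0.504, -0.0251, 0.3083]
tool_rot: [0.56, 0.437, 0.557, -0.431]
contact_force: [1.6, -0.3, -1.6]
gripper_width: 0.814
t 24.1 P [ 0.504  -0.0251  0.3083] F [ 1.6 -0.3 -1.6] M [ 0.017  0.004 -0.006] w 69.5 q [-1.2   0.37  1.45  1.92 -0.4   1.2  -0.93]
x [ 0.009  0.003 -1.   ] y [0.969 0.248 0.01 ] z [ 0.248 -0.969 -0.001] zyaw -75.7
knob [ 0.50090007 -0.02122575  0.19099691] 0.19361648026155237
```

View pics/c13.png

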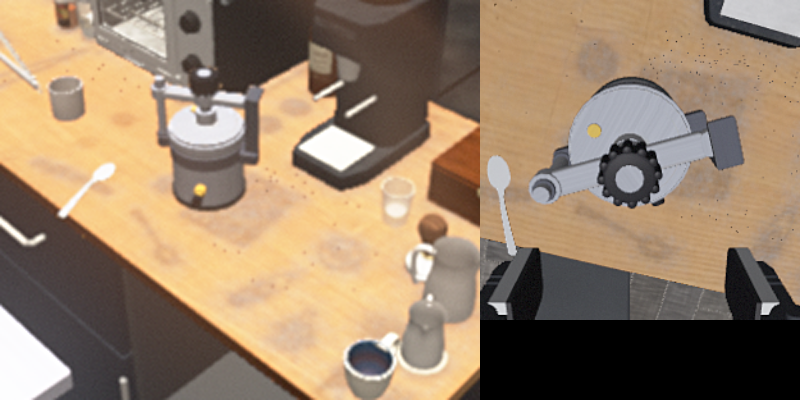

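Both views show the lid flat, the arm in the catch and the knob over the boss. The cup, glass and mug have not moved. The gripper is clear of everything, so I'm handing in.

```bash
python3 - <<'E'
from h import *
print(bot.hand_in()); st()
E
```

```text
the job is handed in; nothing more can be done
None
the job is handed in; nothing more can be done
```

I closed the infuser and handed the job in at about 24 s of the 72 s allowed. The hand-in gives no verdict.

- **Lid:** I lifted it by the boss and set it in the mouth. It seated at a sharp force rise with the tool at z = 0.124, and the camera showed the flange level to about 0.6° at z = 0.115 against 0.117 nominal.
- **Clamp arm:** I swung it across by the gripped knob until it stopped hard at about 14 N. The last pictures show it in the catch with the knob over the boss.
- **Knob:** Free-running torque was about 0.155 N m. Contact came after about 2.2 rad, and I turned about 0.28 rad past it. All the torque readings after contact, taken together, put the force at about 32–39 N.
- **Final check:** With the gripper clear of everything, the last scene view shows the cup, glass and mug where they stood.

**What was uncertain or disagreed:**
- The torque readings were noisy, about ±0.02–0.03 N m. The last one, 0.254 N m, was below the two before it (0.318 and 0.303). A plain straight-line fit gives about 27 N instead, still within 20–50 N. I did not measure the tightness again after letting go.
- From contact on, the knob almost stopped sinking instead of going down 3.2 mm per rad. Its flutes stayed in line with the fingers in two pictures, so it did not seem to be slipping.
- The top camera's view was blocked throughout, so I used only the scene and wrist cameras.
- Joint 3 ended at 1.45 rad, just inside its 1.46 limit.

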